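# Set the inspection mirror and lay the headshell before it

## Robot

A 6-joint arm with a two-finger parallel gripper is mounted at the origin on the work surface. World frame = base frame: x ahead of the robot, y to its left, z up, the work surface at z = 0. Lengths are in m, angles in degrees, forces in N, time in s.
With the tool pointing down it reaches from about 0.35 to 0.875 m from the base axis. Payload 4.2 kg.
Tool frame: the origin (TCP) lies on the centre line of the jaws, within the pads' length; the fingertips stand 19 mm ahead of it and the grasp point (between the pads) is the TCP; x points along the fingers, y is the direction in which the jaws open and shut, and the axes are right-handed (so a half turn about x gives the same grasp; the last joint's range is limited). The gripper opens to 87 mm and grips with 3 to 60 N. Pads are 19 mm wide; open, the fingers measure 117 mm over their backs; the gripper's body (75 mm by 190 mm) begins 51 mm behind the grasp point.
Start: joints at [88.098, 22.042, 0.453, 0, -68.411, -14.817], TCP at [0.18, 0.599, 0.242] pointing down, gripper open.
Joint ranges: [-179.83, 179.83], [-69.29, 118.12], [-61.27, 80.66], [-181.25, 117.63], [-171.15, -9.14], [-177.46, 177.46]. Speed limits (degrees/s): [159.86, 159.86, 180, 180, 180, 180].

## Interface

Orientations are given as a 3x3 rotation matrix whose columns are the frame's x, y, z axes.
In Python, from station import r, viewer, job, spotter gives the robot as it stands.
- The arm moves only by the tool play_rows, never from a script. Its argument "commands" is a list of rows, each an object of numbers: "fingers": the gripper command: -1 is fully open, 1 is shut, values between are in proportion; "tx", "ty", "tz": the shift along the tool's x, y, z normalised to -1 to 1, where 1 is 750 mm; "ax", "ay", "az": the turn, a rotation vector about the tool's x, y, z normalised to -1 to 1, where 1 is pi rad. In form: [{"fingers": .., "tx": .., "ty": .., "tz": .., "ax": .., "ay": .., "az": ..}, ...]. A call has 1 to 5 rows; each row is the pose to reach, as a shift and turn from the pose commanded when the call began, along the tool's axes at that moment, turning the shorter way round; what a row does not reach only later rows make up. A row lasts 1/12 s, in which the tool goes at most 41.7 mm and 7.16 degrees, less where a joint would pass 70% of its speed; a pose out of reach is approached as far as the arm can. A call with a number of a shift or a turn outside -1 to 1 is refused whole. A call with a gripper value outside its range is refused whole. The fingers move at their own pace and stop on an object; the grip force is fixed at half the most. Time passes only in rows, so rows that repeat a pose let the fingers close. It gives the time, the measured TCP pose, the force and the opening at its end, in the units of the state.
- r.sense(): the state, without advancing time (a new reading comes with each control period).
- viewer.capture(name): name is "side" or "top" or "wrist"; returns a dict with "image" (400x640x3 uint8, red, green, blue), "fx", "fy", "cx", "cy" (pixels), "R" (3x3) and "t" (3): a world point X has camera coordinates R X + t; the wrist camera has in their place "mount" (4x4, takes a point from camera to tool coordinates, whose origin is the TCP and whose axes are the tool frame's). Camera axes: x right, y down, z forward; pixel columns grow to the right and rows downward; lengths in m; the calibration is good to about 2 mm. A picture is of the moment at which its call begins: read the wrist's pose just before it. There is no depth.
- job.finish_job(): hands the job in, once; it reports no verdict.
Trained networks look in a picture, given as the dict that the camera call returned (one of the last four; its "shot" number tells which), for a name from the list of things; names that differ only in an ending like _2 or _b are one class to them, and where a whole thing is asked for, a point or a joint stands for the part that bears it (a point fixed in the world has none). Each returns a list of dicts, best first, with "score" (0 to 1); they miss things now and then, are a little off and sometimes report something else, mostly with a low value. They report only what shows in the picture. A call takes as long as a camera call.
- spotter.find_in(name, picture): "uv" ([column, row] in pixels, amid what is visible of it).
- spotter.silhouettes(name, picture): "region" (400x640 bool, what is visible of it) and "uv" ([column, row] in pixels, amid what is visible of it).
The state is a dict: "time_s": time; "joints": joint angles; "joint_velocities": joint speeds; "effort": joint torques, N m; "tcp_pos": TCP position; "ee_rot": TCP orientation; "wrist_force": force on the tool from outside, world axes, zero at the start; "moment": the same for the moment, N m; "gripper_width": opening from 0.0 (shut) to 1.0 (fully open).
Only numpy, scipy, OpenCV 4.12 (cv2) and the standard library are available. Lean on these libraries where they do the work, as an engineer would, in place of code of your own. Each camera call takes 0.05 s, during which the arm holds its last target. There are 200 camera calls.

## Task

I want to check this stylus in the mirror of the cartridge-fitting case: free the drawer's lock slide, draw the drawer out, take out the headshell and lay it, cartridge upward as it is now, in the middle of the dark pad with its nose pointing straight at the mirror. Before it goes there, lean the mirror back to 45 degrees and let go, and make sure that it stays at that angle by itself, since a mirror that sags would crush the stylus. Set the headshell down without dropping it, and do not shift the dish, gauge, screwdriver or bottle round the case.

Things in the scene. Friction and masses are not known exactly. Their poses are not given: they have to be found in the camera images.
- case: Grey plastic cartridge-fitting case, fixed, 150 (x) by 240 mm (y), flat top 55 mm above the shelf. Origin: centre of its underside; x to its rear (away from the robot at yaw 0), y to its left. Left half: inspection deck with pad, mirror and, at the rear, four stored cartridges; 6 mm rim left and rear. Right half: drawer bay under a flush clear cover, with a grey end rail carrying the lock slide.
- pad (a point): Centre of the top face of the dark rubber pad on the inspection deck, 84 mm (x) by 60 mm (y), 57 mm above the shelf; axes as the case. The mirror's hinge line lies 55 mm from here towards +x.
- mirror (a joint): Opening angle of the mirror (rad) about its friction hinge along the case's y. 0: folded flat forward over the pad, face down; 1.571: upright; 2.356: leaning back, away from the pad, at 45 degrees, its face looking up and towards the pad; stop at 2.9. Starts between 0.15 and 1.6. It stays at any angle; about 2 N at the free edge moves it.
- mirror_hinge (a point): Middle of the mirror's hinge line, 68 mm above the shelf (13 mm above the deck). The point turns with the mirror: its -x points along the mirror to the free edge, its y along the hinge. Two black hinge cheeks, 20 mm high, stand beside it, their outer faces 40 mm from the middle.
- mirror_edge (a point): Middle of the mirror's free edge, 92 mm from the hinge line. The mirror is a black framed panel 52 mm wide (along the hinge), 86 mm long and 7 mm thick, its mid-plane through the hinge line. It can be pinched from above by its two side edges, across the 52 mm, and swung with the gripper kept pointing down; the pads creep on the edges as it turns, so re-take it on a long swing.
- lock (a joint): Travel of the lock slide (m) along the end rail towards the case's front (-x): 0 locked, 0.024 fully free (stop); it starts at 0 to 0.004. Its steel tongue hangs before a lug on the drawer front and holds the drawer until the slide has moved 15 mm. Friction 2 N.
- lock_knob (a point): Centre of the top of the lock slide's black ribbed thumb block: 26 mm along the case's x, 16 mm along y, 15 mm high, its top 73 mm above the shelf, standing on a steel plate 3 mm thick. Axes as the case.
- drawer (a joint): Travel of the drawer (m) out of the case's right-hand end (towards the case's -y): 0 shut, 0.105 fully out (stop). Friction about 1.2 N. While locked it moves 1 mm or so.
- drawer_handle (a point): Middle of the drawer's black bow handle: a round bar of 10 mm diameter, 70 mm long along the case's x, 30 mm above the shelf; its centre line stands 36 mm off the drawer front. Axes as the case. It can be pinched from above across the bar (along y).
- drawer_floor (a point): Centre of the drawer's inner floor, 10 mm above the shelf; moves with the drawer; axes as the case. Inside, the drawer measures 122 mm (x) by 98 mm (y: 48 mm towards the handle, 50 mm the other way); its walls reach 40 mm above the shelf, the catch lug on its front 48 mm.
- headshell: Black headshell with grey cartridge, 68 mm long, 18 mm wide, lying upside down on its flat 4 mm plate in the drawer. Origin: centre of its underside, z up, x along it to the rounded nose (within 0.5 rad of the case's +x); thin tail at -x. Cartridge block 17 mm wide, x -5 to 25 mm, up to 20 mm high; white stylus guard on it to 25 mm. 20 to 45 g, centre of mass near x 7 mm: grip across the block.
- headshell_nose (a point): Tip of the headshell's nose, at its underside, 34 mm from its origin along x.
- dish: Bystander: white ceramic dish, 84 mm across, 26 mm high. Origin: centre of its underside.
- screwdriver: Bystander: steel screwdriver, 150 mm long, handle 26 mm thick, lying on the shelf along its own x. Origin: under its middle.
- gauge: Bystander: red plastic stylus balance gauge, 105 by 32 mm and 26 mm high. Origin: centre of its underside.
- bottle: Bystander: small amber bottle, standing, 34 mm across, 85 mm high. Origin: centre of its underside.

How it is judged:
By the outcome, as a careful person would: the job done as asked, in the order asked, and still so for the second after the job is handed in, with the robot touching nothing.
It also fails if it takes over 69 s, if anything falls off the work surface, if the arm or the gripper's body presses on something with over 40 N, if the wrist force passes 120 N, or if a joint passes its speed limit or range.

## Working session

There is one attempt and no reset: what is moved stays moved. The work goes in short steps, Python scripts to look and compute and a tool call to move; the robot and the scene stay as the last step left them, time stands still between calls to the robot, and variables do not carry over. Pictures are saved under pics/ and viewed, about 8 in all and at most 12, crops included, and the job is handed in when it is done.

Besides the shell and the picture viewer there is one more tool, called by a JSON object that holds its "method" and its "body", one argument or row to a line. play_rows: Moves the arm, as the interface text tells. Its arguments: {"type":"object","properties":{"commands":{"type":"array"}},"required":["commands"]}

```bash
mkdir -p pics; ls; python3 - <<'E'
from station import r, viewer, job, spotter
import cv2, numpy as np
s=r.sense()
print({k:np.round(v,4).tolist() for k,v in s.items()})
for n in ("side","top"):
    p=viewer.capture(n); cv2.imwrite(f"pics/{n}0.png",p["image"][:,:,::-1])
    print(n,{k:np.round(p[k],4).tolist() for k in p if k not in("image",)})
    for nm in ["case","pad","mirror","mirror_edge","lock_knob","drawer_handle","headshell","dish","screwdriver","gauge","bottle"]:
        try: print(nm,[(round(d["score"],2),np.round(d["uv"]).tolist()) for d in spotter.find_in(nm,p)][:2])
        except Exception as e: print(nm,e)
E
```

```text
pics
{'time_s': 0.0, 'joints': [88.0972, 22.0899, 0.3787, -0.03, -68.4117, -14.8175], 'joint_velocities': [0.0273, 0.0202, -0.0227, -0.0138, 0.0631, 0.0415], 'effort': [0.0014, -39.0664, 18.7403, 4.22, 0.011, -0.0002], 'tcp_pos': [0.1796, 0.598, 0.2405], 'ee_rot': [[-0.0006, -0.2879, -0.9577], [-0.0021, -0.9577, 0.2879], [-1.0, 0.0022, -0.0001]], 'wrist_force': [0.8382, 0.2188, 0.6487], 'moment': [0.0546, 0.0054, 0.0153], 'gripper_width': 0.9975}
side {'fx': 410.4969, 'fy': 410.4969, 'cx': 325.0285, 'cy': 204.3722, 'R': [[0.8753, -0.4837, 0.0018], [-0.3581, -0.6505, -0.6698], [0.3251, 0.5856, -0.7425]], 't': [-0.4818, 0.2616, 0.6861], 'shot': 1}
case [(0.56, [311.0, 191.0]), (0.56, [331.0, 217.0])]
pad [(0.94, [312.0, 192.0]), (0.59, [293.0, 152.0])]
mirror [(0.77, [294.0, 150.0])]
mirror_edge [(0.66, [292.0, 150.0])]
lock_knob [(0.55, [330.0, 218.0])]
drawer_handle [(0.71, [345.0, 227.0])]
headshell []
dish [(0.75, [345.0, 151.0])]
screwdriver [(0.63, [258.0, 218.0])]
gauge [(0.92, [317.0, 284.0])]
bottle [(0.76, [414.0, 211.0])]
top {'fx': 494.7527, 'fy': 494.7527, 'cx': 318.98, 'cy': 200.616, 'R': [[0.0021, -0.9998, 0.0192], [-0.9943, -0.0041, -0.1067], [0.1068, -0.0189, -0.9941]], 't': [0.0094, 0.5792, 0.8717], 'shot': 2}
case [(0.93, [260.0, 209.0])]
pad [(0.76, [265.0, 205.0]), (0.16, [263.0, 277.0])]
mirror [(0.98, [223.0, 207.0]), (0.19, [328.0, 215.0])]
mirror_edge []
lock_knob [(0.71, [327.0, 214.0])]
drawer_handle [(0.77, [347.0, 188.0]), (0.56, [263.0, 278.0])]
headshell []
dish [(0.73, [217.0, 128.0])]
screwdriver [(0.69, [260.0, 276.0])]
gauge [(0.77, [378.0, 258.0]), (0.25, [263.0, 206.0])]
bottle [(0.84, [353.0, 119.0])]
```

```bash
python3 - <<'E'
import cv2
a=cv2.imread("pics/top0.png")[80:320,160:430]; cv2.imwrite("pics/t1.png",cv2.resize(a,None,fx=2.5,fy=2.5,interpolation=cv2.INTER_CUBIC))
a=cv2.imread("pics/side0.png")[110:320,210:450]; cv2.imwrite("pics/s1.png",cv2.resize(a,None,fx=2.75,fy=2.75,interpolation=cv2.INTER_CUBIC))
E
```

```text
(no output)
```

View pics/t1.png

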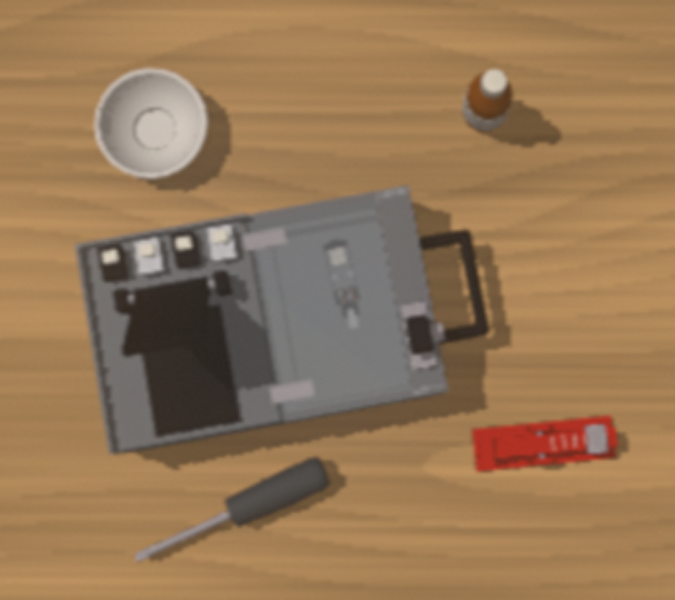

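View pics/s1.png

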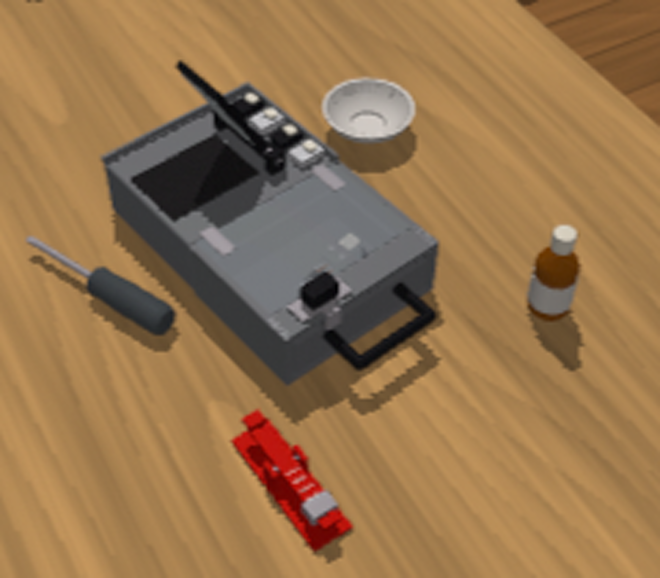

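The top view shows the case yawed about +10°, its mirror about upright at crop (170,310), and the knob at crop (420,335). The handle is at crop (475,285) and the headshell sits under the clear cover at crop (342,285). The side view agrees. Next I fit the case pose.

```bash
cat > h.py <<'E'
import numpy as np, cv2, json
from scipy.optimize import least_squares
def proj(p,X):
    X=np.atleast_2d(X); c=X@np.array(p["R"]).T+np.array(p["t"])
    return np.c_[p["fx"]*c[:,0]/c[:,2]+p["cx"],p["fy"]*c[:,1]/c[:,2]+p["cy"]]
def wristcam(p,s):
    "world->camera for wrist picture"
    T=np.eye(4);T[:3,:3]=s["ee_rot"];T[:3,3]=s["tcp_pos"]
    M=np.linalg.inv(T@np.array(p["mount"])); q=dict(p);q["R"]=M[:3,:3];q["t"]=M[:3,3];return q
def ray(p,uv,z):
    d=np.array(p["R"]).T@np.array([(uv[0]-p["cx"])/p["fx"],(uv[1]-p["cy"])/p["fy"],1])
    o=-np.array(p["R"]).T@np.array(p["t"]); return o+d*(z-o[2])/d[2]
def C2W(case,P):
    x,y,a=case; P=np.atleast_2d(P).astype(float); c,s=np.cos(a),np.sin(a)
    return np.c_[x+c*P[:,0]-s*P[:,1],y+s*P[:,0]+c*P[:,1],P[:,2]]
def W2C(case,P):
    x,y,a=case; P=np.atleast_2d(P).astype(float)-[x,y,0]; c,s=np.cos(a),np.sin(a)
    return np.c_[c*P[:,0]+s*P[:,1],-s*P[:,0]+c*P[:,1],P[:,2]]
E
python3 - <<'E'
from h import *
from station import r, viewer, spotter
P={n:viewer.capture(n) for n in("top","side")}
K=np.array([[.075,.12,.055],[.075,-.12,.055],[-.075,-.12,.055],[-.075,.12,.055]])
uv={"top":np.array([[80,245],[408,187],[445,388],[113,450]])/2.5+[160,80],
"side":np.array([[247,85],[437,243],[286,336],[105,160]])/2.75+[210,110]}
def f(v,ns=("top","side")): return np.concatenate([(proj(P[n],C2W(v,K))-uv[n]).ravel() for n in ns])
for ns in (("top",),("side",),("top","side")):
    o=least_squares(f,[.5,0,.17],args=(ns,)); print(ns,np.round(o.x,4),np.round(o.fun,1))
case=o.x; json.dump(list(case),open("case.json","w"))
# edge of mirror: search angle & hinge from pad offset unknown; use knob/handle
kn=ray(P["top"],(327.5,213.5),.073); hd=ray(P["top"],np.array([476,285])/2.5+[160,80],.03)
print("knob",kn,W2C(case,kn),"handle",hd,W2C(case,hd))
hs=[ray(P["top"],np.array(q)/2.5+[160,80],z) for q,z in(((100,262),.055),)]
# pad corners at z=.057 from top crop: front-left(157,435) front-right(240,420)
for q in((157,436),(241,420)): print("pad",W2C(case,ray(P["top"],np.array(q)/2.5+[160,80],.057)))
for q in((123,299),(222,283)): print("cheek",W2C(case,ray(P["top"],np.array(q)/2.5+[160,80],.075)))
# headshell block/tail
for q,z in(((337,253),.03),((352,325),.014)): print("hs",W2C(case,ray(P["top"],np.array(q)/2.5+[160,80],z)))
E
```

```text
('top',) [0.5656 0.1074 0.1846] [-1.  -0.7  0.6 -1.2  1.3  0.8 -0.9  0.9]
('side',) [0.5643 0.1091 0.184 ] [ 0.7 -0.   0.7 -1.  -0.4  0.9 -0.9 -0.2]
('top', 'side') [0.565  0.1079 0.1842] [-1.4 -0.4  0.3 -0.8  1.   1.2 -1.3  1.3  1.1  0.2  1.2 -0.8  0.2  1.2
 -0.4 -0. ]
knob [ 0.55220187 -0.00281684  0.073     ] [[-0.03289507 -0.10652554  0.073     ]] handle [ 0.59166    -0.04632365  0.03      ] [[-0.00207294 -0.15652336  0.03      ]]
pad [[-0.0692623   0.08551547  0.057     ]]
pad [[-0.06888253  0.02613371  0.057     ]]
cheek [[0.02735547 0.09033832 0.075     ]]
cheek [[0.0261404  0.02134438 0.075     ]]
hs [[ 0.03936936 -0.06058755  0.03      ]]
hs [[-0.01328778 -0.06198795  0.014     ]]
```

```bash
cat >> h.py <<'E'
def tool_R(a):
    "tool down, jaw (tool y) along -y of a frame with yaw a"
    x=np.array([0,0,-1.]); y=np.array([np.sin(a),-np.cos(a),0]); return np.c_[x,y,np.cross(x,y)]
def plan(s,way):
    "way: list of (xyz world, yaw). prints one row-delta per segment"
    from scipy.spatial.transform import Rotation as Ro
    p,R=np.array(s["tcp_pos"]),np.array(s["ee_rot"])
    for xyz,a in way:
        Rt=tool_R(a); d=R.T@(np.array(xyz)-p); rv=Ro.from_matrix(R.T@Rt).as_rotvec()
        n=np.ceil(max(np.linalg.norm(d)/.0417,np.degrees(np.linalg.norm(rv))/7.16))
        print("t",np.round(d/.75,4),"a",np.round(rv/np.pi,4),"rows>=",n); p,R=np.array(xyz),Rt
E
python3 - <<'E'
from h import *
from station import r, viewer
s=r.sense(); case=json.load(open("case.json")); a=case[2]
p=viewer.capture("wrist"); print(np.round(p["mount"],3).tolist(),p["fx"],p["cx"],p["cy"])
A=np.array(s["tcp_pos"]); B=C2W(case,[-.05,-.05,.25])[0]; print(B)
plan(s,[(A+(B-A)*k/3,a) for k in(1,2,3)])
E
```

```text
[[-0.0, -0.249, 0.969, -0.143], [1.0, 0.0, 0.001, 0.001], [-0.0, 0.969, 0.249, -0.067], [0.0, 0.0, 0.0, 1.0]] 320.98125985776886 314.98536861715576 204.70389880424455
[0.52503333 0.04961965 0.25      ]
t [-0.0038  0.1895 -0.2172] a [-0.1515  0.     -0.    ] rows>= 6.0
t [-0.0038  0.268  -0.1062] a [0. 0. 0.] rows>= 6.0
t [-0.0038  0.268  -0.1062] a [0. 0. 0.] rows>= 6.0
```

{"method": "play_rows", "body": {
  "commands": [
    {"fingers": -0.3, "tx": -0.003, "ty": 0.142, "tz": -0.163, "ax": -0.1515, "ay": 0, "az": 0},
    {"fingers": -0.3, "tx": -0.003, "ty": 0.142, "tz": -0.163, "ax": -0.1515, "ay": 0, "az": 0},
    {"fingers": -0.3, "tx": -0.003, "ty": 0.142, "tz": -0.163, "ax": -0.1515, "ay": 0, "az": 0},
    {"fingers": -0.3, "tx": -0.003, "ty": 0.142, "tz": -0.163, "ax": -0.1515, "ay": 0, "az": 0},
    {"fingers": -0.3, "tx": -0.003, "ty": 0.142, "tz": -0.163, "ax": -0.1515, "ay": 0, "az": 0}
  ]
}}

```text
time_s: 1.77
tcp_pos: [0.2681, 0.4564, 0.2444]
ee_rot: [[-0.0, 0.182, -0.983], [-0.001, -0.983, -0.182], [-1.0, 0.001, 0.001]]
wrist_force: [-0.6, -0.1, 0.2]
gripper_width: 0.712
```

{"method": "play_rows", "body": {
  "commands": [
    {"fingers": -0.3, "tx": -0.003, "ty": 0.201, "tz": -0.08, "ax": 0, "ay": 0, "az": 0},
    {"fingers": -0.3, "tx": -0.003, "ty": 0.201, "tz": -0.08, "ax": 0, "ay": 0, "az": 0},
    {"fingers": -0.3, "tx": -0.003, "ty": 0.201, "tz": -0.08, "ax": 0, "ay": 0, "az": 0},
    {"fingers": -0.3, "tx": -0.003, "ty": 0.201, "tz": -0.08, "ax": 0, "ay": 0, "az": 0},
    {"fingers": -0.3, "tx": -0.003, "ty": 0.201, "tz": -0.08, "ax": 0, "ay": 0, "az": 0}
  ]
}}

```text
time_s: 2.18
tcp_pos: [0.3544, 0.3198, 0.2465]
ee_rot: [[-0.0, 0.178, -0.984], [-0.001, -0.984, -0.178], [-1.0, 0.001, 0.0]]
wrist_force: [-0.0, 0.9, 0.5]
gripper_width: 0.651
```

{"method": "play_rows", "body": {
  "commands": [
    {"fingers": -0.3, "tx": -0.003, "ty": 0.201, "tz": -0.08, "ax": 0, "ay": 0, "az": 0},
    {"fingers": -0.3, "tx": -0.003, "ty": 0.201, "tz": -0.08, "ax": 0, "ay": 0, "az": 0},
    {"fingers": -0.3, "tx": -0.003, "ty": 0.201, "tz": -0.08, "ax": 0, "ay": 0, "az": 0},
    {"fingers": -0.3, "tx": -0.003, "ty": 0.201, "tz": -0.08, "ax": 0, "ay": 0, "az": 0},
    {"fingers": -0.3, "tx": -0.003, "ty": 0.201, "tz": -0.08, "ax": 0, "ay": 0, "az": 0}
  ]
}}

```text
time_s: 2.6
tcp_pos: [0.4414, 0.1831, 0.2485]
ee_rot: [[0.0, 0.177, -0.984], [-0.001, -0.984, -0.177], [-1.0, 0.001, -0.0]]
wrist_force: [0.0, 1.2, 0.5]
gripper_width: 0.648
```

{"method": "play_rows", "body": {
  "commands": [
    {"fingers": -0.3, "tx": -0.003, "ty": 0.201, "tz": -0.08, "ax": 0, "ay": 0, "az": 0},
    {"fingers": -0.3, "tx": -0.003, "ty": 0.201, "tz": -0.08, "ax": 0, "ay": 0, "az": 0},
    {"fingers": -0.3, "tx": -0.003, "ty": 0.201, "tz": -0.08, "ax": 0, "ay": 0, "az": 0},
    {"fingers": -0.3, "tx": -0.003, "ty": 0.201, "tz": -0.08, "ax": 0, "ay": 0, "az": 0},
    {"fingers": -0.3, "tx": -0.003, "ty": 0.201, "tz": -0.08, "ax": 0, "ay": 0, "az": 0}
  ]
}}

```text
time_s: 3.02
tcp_pos: [0.5286, 0.046, 0.2503]
ee_rot: [[0.001, 0.177, -0.984], [-0.001, -0.984, -0.177], [-1.0, 0.001, -0.0]]
wrist_force: [0.5, 0.5, -0.2]
gripper_width: 0.648
```

```bash
python3 - <<'E'
from h import *
from station import r, viewer, spotter
import pickle
s=r.sense(); p=viewer.capture("wrist"); q=wristcam(p,s); pickle.dump(q,open("w1.pkl","wb"))
print(s["time_s"],s["tcp_pos"],s["gripper_width"])
cv2.imwrite("pics/w1.png",p["image"][:,:,::-1])
case=json.load(open("case.json"))
for nm,z in [("pad",.057),("lock_knob",.073),("drawer_handle",.03),("mirror",.1),("headshell",.02)]:
    for d in spotter.find_in(nm,p)[:2]: print(nm,round(d["score"],2),np.round(d["uv"]),W2C(case,ray(q,d["uv"],z)))
E
```

```text
3.0167 [0.52861389 0.04600468 0.25031098] 0.6484213459120072
pad 0.74 [402. 133.] [[ 0.00928668 -0.14401246  0.057     ]]
pad 0.67 [264. 139.] [[ 0.00401051 -0.00320379  0.057     ]]
lock_knob 0.57 [364. 173.] [[-0.02962683 -0.10479482  0.073     ]]
drawer_handle 0.75 [402. 136.] [[ 0.00430801 -0.1524196   0.03      ]]
mirror 0.62 [185. 145.] [[0.00127719 0.06145386 0.1       ]]
headshell 0.35 [262. 136.] [[0.00550044 0.0046101  0.02      ]]
```

View pics/w1.png

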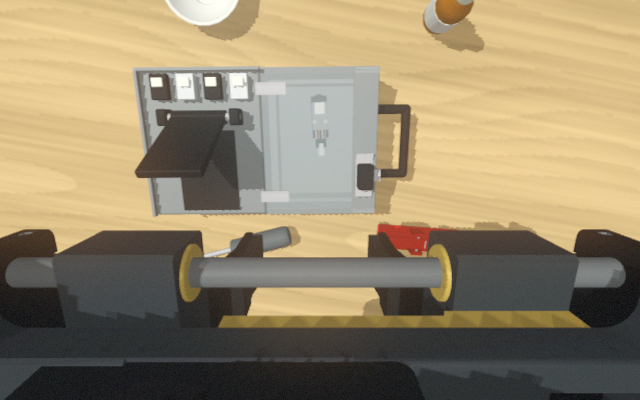

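The wrist view, with case +x up in the image, shows the case corners at (136,69), (378,67), (381,213) and (155,213). The knob is at (365,177), the handle at (407,140), and the headshell at (320,123), nose up. The mirror's free edge runs from (138,173) to (200,174).

```bash
python3 - <<'E'
from h import *
import pickle
from station import viewer
W=pickle.load(open("w1.pkl","rb")); P={n:viewer.capture(n) for n in("top","side")}; P["w"]=W
K=np.array([[.075,.12,.055],[.075,-.12,.055],[-.075,-.12,.055],[-.075,.12,.055]])
uv={"top":np.array([[80,245],[408,187],[445,388],[113,450]])/2.5+[160,80],
"side":np.array([[247,85],[437,243],[286,336],[105,160]])/2.75+[210,110],"w":np.array([[136,69],[378,67],[381,213],[155,213]])}
def f(v,ns=("top","side")): return np.concatenate([(proj(P[n],C2W(v,K))-uv[n]).ravel() for n in ns])
for ns in (("w",),("top","side","w")):
    o=least_squares(f,[.5,0,.17],args=(ns,),loss="soft_l1"); print(ns,np.round(o.x,4),np.round(o.fun,1))
case=o.x; json.dump(list(case),open("case.json","w"))
c=lambda u,z:np.round(W2C(case,ray(W,u,z))[0],4)
print("knob",c((365,165),.073),c((365,189),.073),"handle",c((407,140),.03))
print("pad corners",c((183,210),.057),c((239,209),.057))
print("cheeks",c((161,117),.075),c((236,117),.075))
print("hs guard",c((319,103),.033),"tail",c((321,155),.014))
# mirror angle: edge corners
mu={"w":[(138,174),(200,174)],"side":[tuple(np.array([180,66])/2.75+[210,110])],"top":[tuple(np.array([124,353])/2.5+[160,80])]}
for n,l in mu.items():
    for u in l:
        best=min(((abs(W2C(case,ray(P[n],u,.068+.092*np.sin(t)))[0][0]-(.028-.092*np.cos(t))),t) for t in np.arange(.1,1.7,.01)))
        print(n,best,W2C(case,ray(P[n],u,.068+.092*np.sin(best[1]))))
E
```

```text
('w',) [0.5627 0.1075 0.1869] [-0.6 -0.5  2.3 -0.7 -6.4  0.5  0.6  2.4]
('top', 'side', 'w') [0.5637 0.1076 0.1843] [-1.2  0.3  0.5 -0.1  1.2  1.9 -1.1  2.   0.7  0.4  0.8 -0.5 -0.3  1.6
 -0.9  0.3 -0.4 -2.   2.6 -1.5 -6.5 -0.1  0.4  1.3]
knob [-0.0201 -0.105   0.073 ] [-0.0445 -0.1058  0.073 ] handle [ 0.0018 -0.1576  0.03  ]
pad corners [-0.0698  0.0884  0.057 ] [-0.0691  0.0276  0.057 ]
cheeks [0.0273 0.0918 0.075 ] [0.0269 0.0202 0.075 ]
hs guard [ 0.0415 -0.0598  0.033 ] tail [-0.0157 -0.0623  0.014 ]
w (np.float64(5.3963815497728995e-05), np.float64(1.0699999999999996)) [[-0.01611747  0.0807517   0.14870245]]
w (np.float64(0.0002450612768446908), np.float64(1.0699999999999996)) [[-0.01641649  0.03323338  0.14870245]]
side (np.float64(2.9290094072827177e-06), np.float64(1.0599999999999996)) [[-0.01697916  0.078593    0.1482567 ]]
top (np.float64(0.0003671486502009637), np.float64(1.0799999999999996)) [[-0.01572936  0.0818563   0.14914012]]
```

```bash
python3 - <<'E'
from h import *
from station import r
s=r.sense(); case=json.load(open("case.json")); a=case[2]
print(s["tcp_pos"])
plan(s,[(C2W(case,p)[0],a) for p in([-.0325,-.106,.15],[-.0325,-.106,.081],[-.0545,-.106,.081])])
E
```

```text
[0.52562114 0.0508879  0.25079069]
t [ 0.1344  0.0764 -0.0202] a [ 0.0006 -0.0001  0.    ] rows>= 3.0
t [0.092 0.    0.   ] a [0. 0. 0.] rows>= 2.0
t [ 0.     -0.      0.0293] a [0. 0. 0.] rows>= 1.0
```

{"method": "play_rows", "body": {
  "commands": [
    {"fingers": 0.1, "tx": 0.134, "ty": 0.0764, "tz": -0.0202, "ax": 0.0006, "ay": 0, "az": 0},
    {"fingers": 0.1, "tx": 0.134, "ty": 0.0764, "tz": -0.0202, "ax": 0.0006, "ay": 0, "az": 0},
    {"fingers": 0.1, "tx": 0.134, "ty": 0.0764, "tz": -0.0202, "ax": 0.0006, "ay": 0, "az": 0},
    {"fingers": 0.1, "tx": 0.134, "ty": 0.0764, "tz": -0.0202, "ax": 0.0006, "ay": 0, "az": 0},
    {"fingers": 0.1, "tx": 0.134, "ty": 0.0764, "tz": -0.0202, "ax": 0.0006, "ay": 0, "az": 0}
  ]
}}

```text
time_s: 3.83
tcp_pos: [0.5507, -0.0039, 0.1488]
ee_rot: [[-0.003, 0.181, -0.983], [-0.001, -0.983, -0.181], [-1.0, 0.001, 0.004]]
wrist_force: [1.3, -0.2, 0.7]
gripper_width: 0.46
```

{"method": "play_rows", "body": {
  "commands": [
    {"fingers": 0.1, "tx": 0.04, "ty": 0, "tz": 0, "ax": 0, "ay": 0, "az": 0},
    {"fingers": 0.1, "tx": 0.07, "ty": 0, "tz": 0, "ax": 0, "ay": 0, "az": 0},
    {"fingers": 0.1, "tx": 0.092, "ty": 0, "tz": 0, "ax": 0, "ay": 0, "az": 0},
    {"fingers": 0.1, "tx": 0.092, "ty": 0, "tz": 0, "ax": 0, "ay": 0, "az": 0},
    {"fingers": 0.1, "tx": 0.092, "ty": 0, "tz": 0, "ax": 0, "ay": 0, "az": 0}
  ]
}}

```text
time_s: 4.25
tcp_pos: [0.5523, -0.0027, 0.0826]
ee_rot: [[0.002, 0.183, -0.983], [0.0, -0.983, -0.183], [-1.0, 0.0, -0.002]]
wrist_force: [1.0, 0.4, -0.3]
gripper_width: 0.448
```

{"method": "play_rows", "body": {
  "commands": [
    {"fingers": 1, "tx": 0, "ty": 0, "tz": 0, "ax": 0, "ay": 0, "az": 0},
    {"fingers": 1, "tx": 0, "ty": 0, "tz": 0, "ax": 0, "ay": 0, "az": 0},
    {"fingers": 1, "tx": 0, "ty": 0, "tz": 0, "ax": 0, "ay": 0, "az": 0},
    {"fingers": 1, "tx": 0, "ty": 0, "tz": 0, "ax": 0, "ay": 0, "az": 0},
    {"fingers": 1, "tx": 0, "ty": 0, "tz": 0, "ax": 0, "ay": 0, "az": 0}
  ]
}}

```text
time_s: 4.67
tcp_pos: [0.5518, -0.0027, 0.0821]
ee_rot: [[0.002, 0.181, -0.984], [0.002, -0.984, -0.181], [-1.0, -0.002, -0.002]]
wrist_force: [-2.5, 3.2, 3.1]
gripper_width: 0.182
```

{"method": "play_rows", "body": {
  "commands": [
    {"fingers": 1, "tx": 0, "ty": 0, "tz": 0.007, "ax": 0, "ay": 0, "az": 0},
    {"fingers": 1, "tx": 0, "ty": 0, "tz": 0.014, "ax": 0, "ay": 0, "az": 0},
    {"fingers": 1, "tx": 0, "ty": 0, "tz": 0.021, "ax": 0, "ay": 0, "az": 0},
    {"fingers": 1, "tx": 0, "ty": 0, "tz": 0.028, "ax": 0, "ay": 0, "az": 0},
    {"fingers": 1, "tx": 0, "ty": 0, "tz": 0.029, "ax": 0, "ay": 0, "az": 0}
  ]
}}

```text
time_s: 5.08
tcp_pos: [0.5308, -0.0067, 0.0821]
ee_rot: [[0.004, 0.182, -0.983], [0.002, -0.983, -0.182], [-1.0, -0.001, -0.004]]
wrist_force: [0.9, 5.9, 0.8]
gripper_width: 0.179
```

{"method": "play_rows", "body": {
  "commands": [
    {"fingers": 1, "tx": 0, "ty": 0, "tz": 0.001, "ax": 0, "ay": 0, "az": 0},
    {"fingers": 1, "tx": 0, "ty": 0, "tz": 0.002, "ax": 0, "ay": 0, "az": 0},
    {"fingers": 1, "tx": 0, "ty": 0, "tz": 0.003, "ax": 0, "ay": 0, "az": 0},
    {"fingers": 1, "tx": 0, "ty": 0, "tz": 0.003, "ax": 0, "ay": 0, "az": 0}
  ]
}}

```text
time_s: 5.42
tcp_pos: [0.5293, -0.007, 0.0821]
ee_rot: [[0.004, 0.182, -0.983], [0.002, -0.983, -0.182], [-1.0, -0.001, -0.004]]
wrist_force: [-0.5, 6.0, 1.7]
gripper_width: 0.183
```

{"method": "play_rows", "body": {
  "commands": [
    {"fingers": 0.3, "tx": 0, "ty": 0, "tz": 0, "ax": 0, "ay": 0, "az": 0},
    {"fingers": 0.3, "tx": 0, "ty": 0, "tz": 0, "ax": 0, "ay": 0, "az": 0},
    {"fingers": 0.3, "tx": -0.04, "ty": 0, "tz": 0, "ax": 0, "ay": 0, "az": 0},
    {"fingers": 0.3, "tx": -0.07, "ty": 0, "tz": 0, "ax": 0, "ay": 0, "az": 0},
    {"fingers": 0.5, "tx": -0.07, "ty": 0, "tz": 0, "ax": 0, "ay": 0, "az": 0}
  ]
}}

```text
time_s: 5.83
tcp_pos: [0.5302, -0.0083, 0.1378]
ee_rot: [[0.008, 0.182, -0.983], [0.0, -0.983, -0.182], [-1.0, 0.001, -0.008]]
wrist_force: [1.3, -0.3, -0.7]
gripper_width: 0.315
```

```bash
python3 - <<'E'
from h import *
from station import r,viewer,spotter
case=json.load(open("case.json")); a=case[2]
p=viewer.capture("wrist"); s=r.sense(); q=wristcam(p,s)
for d in spotter.find_in("drawer_handle",p)[:2]: print(d["score"],d["uv"],W2C(case,ray(q,d["uv"],.03)))
for d in spotter.find_in("lock_knob",p)[:2]: print(d["score"],d["uv"],W2C(case,ray(q,d["uv"],.073)))
cv2.imwrite("pics/w2.png",p["image"][:,:,::-1])
print(s["tcp_pos"],s["gripper_width"])
plan(s,[(C2W(case,p)[0],a) for p in([.005,-.157,.135],[.005,-.157,.035],[.005,-.264,.035])])
E
```

```text
0.96 [373.5, 134.0] [[ 0.00356581 -0.1526033   0.03      ]]
0.75 [314.9, 220.4] [[-0.05161719 -0.10805777  0.073     ]]
[ 0.52891515 -0.00830122  0.13578231] 0.2904495523829538
t [ 0.0014  0.0658 -0.0807] a [-0.0007 -0.0014 -0.    ] rows>= 2.0
t [0.1333 0.     0.    ] a [0. 0. 0.] rows>= 3.0
t [0.     0.1427 0.    ] a [0. 0. 0.] rows>= 3.0
```

View pics/w2.png

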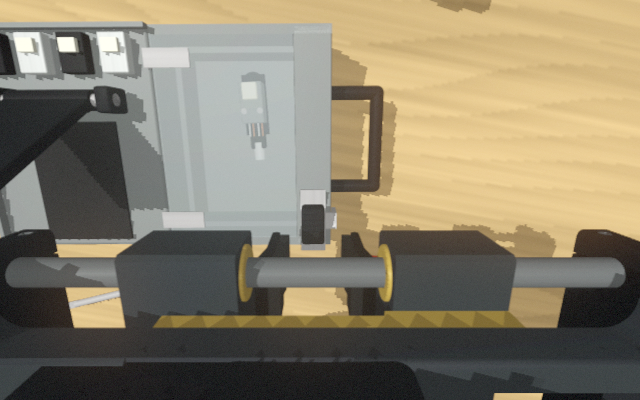

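The knob now sits at the front at (313,222), so the lock is free. The handle bar is at (376,140), about y −0.155.

{"method": "play_rows", "body": {
  "commands": [
    {"fingers": 0.5, "tx": 0.0014, "ty": 0.065, "tz": -0.0807, "ax": -0.0007, "ay": -0.0014, "az": 0},
    {"fingers": 0.5, "tx": 0.0014, "ty": 0.065, "tz": -0.0807, "ax": -0.0007, "ay": -0.0014, "az": 0},
    {"fingers": 0.5, "tx": 0.0014, "ty": 0.065, "tz": -0.0807, "ax": -0.0007, "ay": -0.0014, "az": 0},
    {"fingers": 0.5, "tx": 0.0014, "ty": 0.065, "tz": -0.0807, "ax": -0.0007, "ay": -0.0014, "az": 0}
  ]
}}

```text
time_s: 6.32
tcp_pos: [0.596, -0.0463, 0.1301]
ee_rot: [[-0.008, 0.181, -0.983], [-0.001, -0.983, -0.181], [-1.0, -0.0, 0.009]]
wrist_force: [-0.4, -0.8, -0.3]
gripper_width: 0.246
```

{"method": "play_rows", "body": {
  "commands": [
    {"fingers": 0.5, "tx": 0.04, "ty": 0, "tz": 0, "ax": 0, "ay": 0, "az": 0},
    {"fingers": 0.5, "tx": 0.08, "ty": 0, "tz": 0, "ax": 0, "ay": 0, "az": 0},
    {"fingers": 0.5, "tx": 0.11, "ty": 0, "tz": 0, "ax": 0, "ay": 0, "az": 0},
    {"fingers": 0.5, "tx": 0.133, "ty": 0, "tz": 0, "ax": 0, "ay": 0, "az": 0},
    {"fingers": 0.5, "tx": 0.133, "ty": 0, "tz": 0, "ax": 0, "ay": 0, "az": 0}
  ]
}}

```text
time_s: 6.73
tcp_pos: [0.591, -0.0454, 0.028]
ee_rot: [[-0.015, 0.183, -0.983], [-0.002, -0.983, -0.183], [-1.0, -0.001, 0.016]]
wrist_force: [-1.2, -0.3, 0.0]
gripper_width: 0.247
```

{"method": "play_rows", "body": {
  "commands": [
    {"fingers": 1, "tx": 0, "ty": 0, "tz": 0, "ax": 0, "ay": 0, "az": 0},
    {"fingers": 1, "tx": 0, "ty": 0, "tz": 0, "ax": 0, "ay": 0, "az": 0},
    {"fingers": 1, "tx": 0, "ty": 0, "tz": 0, "ax": 0, "ay": 0, "az": 0},
    {"fingers": 1, "tx": 0, "ty": 0, "tz": 0, "ax": 0, "ay": 0, "az": 0}
  ]
}}

```text
time_s: 7.07
tcp_pos: [0.5962, -0.0449, 0.034]
ee_rot: [[-0.002, 0.184, -0.983], [-0.0, -0.983, -0.184], [-1.0, -0.0, 0.002]]
wrist_force: [-0.5, 1.3, -0.7]
gripper_width: 0.103
```

{"method": "play_rows", "body": {
  "commands": [
    {"fingers": 1, "tx": 0, "ty": 0.01, "tz": 0, "ax": 0, "ay": 0, "az": 0},
    {"fingers": 1, "tx": 0, "ty": 0.026, "tz": 0, "ax": 0, "ay": 0, "az": 0},
    {"fingers": 1, "tx": 0, "ty": 0.042, "tz": 0, "ax": 0, "ay": 0, "az": 0},
    {"fingers": 1, "tx": 0, "ty": 0.058, "tz": 0, "ax": 0, "ay": 0, "az": 0},
    {"fingers": 1, "tx": 0, "ty": 0.074, "tz": 0, "ax": 0, "ay": 0, "az": 0}
  ]
}}

```text
time_s: 7.48
tcp_pos: [0.607, -0.1015, 0.0339]
ee_rot: [[-0.002, 0.183, -0.983], [-0.001, -0.983, -0.183], [-1.0, 0.001, 0.002]]
wrist_force: [-1.2, 2.0, 4.9]
gripper_width: 0.101
```

{"method": "play_rows", "body": {
  "commands": [
    {"fingers": 1, "tx": 0, "ty": 0.016, "tz": 0, "ax": 0, "ay": 0, "az": 0},
    {"fingers": 1, "tx": 0, "ty": 0.032, "tz": 0, "ax": 0, "ay": 0, "az": 0},
    {"fingers": 1, "tx": 0, "ty": 0.046, "tz": 0, "ax": 0, "ay": 0, "az": 0},
    {"fingers": 1, "tx": 0, "ty": 0.056, "tz": 0, "ax": 0, "ay": 0, "az": 0},
    {"fingers": 1, "tx": 0, "ty": 0.063, "tz": 0, "ax": 0, "ay": 0, "az": 0}
  ]
}}

```text
time_s: 7.9
tcp_pos: [0.6155, -0.1468, 0.0336]
ee_rot: [[-0.002, 0.181, -0.984], [0.002, -0.984, -0.181], [-1.0, -0.002, 0.001]]
wrist_force: [-2.6, 26.0, 12.1]
gripper_width: 0.101
```

{"method": "play_rows", "body": {
  "commands": [
    {"fingers": 1, "tx": 0, "ty": 0.002, "tz": 0, "ax": 0, "ay": 0, "az": 0},
    {"fingers": 1, "tx": 0, "ty": 0.003, "tz": 0, "ax": 0, "ay": 0, "az": 0},
    {"fingers": 1, "tx": 0, "ty": 0.004, "tz": 0, "ax": 0, "ay": 0, "az": 0},
    {"fingers": 1, "tx": 0, "ty": 0.004, "tz": 0, "ax": 0, "ay": 0, "az": 0}
  ]
}}

```text
time_s: 8.23
tcp_pos: [0.6155, -0.1466, 0.0337]
ee_rot: [[-0.003, 0.183, -0.983], [0.003, -0.983, -0.183], [-1.0, -0.004, 0.002]]
wrist_force: [-3.0, 17.4, 8.8]
gripper_width: 0.104
```

{"method": "play_rows", "body": {
  "commands": [
    {"fingers": 0.5, "tx": 0, "ty": -0.005, "tz": 0, "ax": 0, "ay": 0, "az": 0},
    {"fingers": 0.5, "tx": 0, "ty": -0.005, "tz": 0, "ax": 0, "ay": 0, "az": 0},
    {"fingers": 0.5, "tx": 0, "ty": -0.005, "tz": 0, "ax": 0, "ay": 0, "az": 0},
    {"fingers": 0.5, "tx": -0.05, "ty": -0.005, "tz": 0, "ax": 0, "ay": 0, "az": 0},
    {"fingers": 0.5, "tx": -0.1, "ty": -0.005, "tz": 0, "ax": 0, "ay": 0, "az": 0}
  ]
}}

```text
time_s: 8.65
tcp_pos: [0.6123, -0.1467, 0.1051]
ee_rot: [[-0.013, 0.182, -0.983], [-0.001, -0.983, -0.182], [-1.0, -0.001, 0.013]]
wrist_force: [1.2, -0.5, 0.4]
gripper_width: 0.246
```

{"method": "play_rows", "body": {
  "commands": [
    {"fingers": 0, "tx": -0.05, "ty": 0, "tz": 0, "ax": 0, "ay": 0, "az": 0},
    {"fingers": -0.85, "tx": -0.1, "ty": -0.03, "tz": 0, "ax": 0, "ay": 0, "az": 0},
    {"fingers": -0.85, "tx": -0.15, "ty": -0.06, "tz": 0, "ax": 0, "ay": 0, "az": 0},
    {"fingers": -0.85, "tx": -0.17, "ty": -0.1, "tz": 0, "ax": 0, "ay": 0, "az": 0},
    {"fingers": -0.85, "tx": -0.17, "ty": -0.14, "tz": 0, "ax": 0, "ay": 0, "az": 0}
  ]
}}

```text
time_s: 9.07
tcp_pos: [0.5983, -0.0427, 0.2408]
ee_rot: [[0.006, 0.181, -0.983], [-0.001, -0.983, -0.181], [-1.0, 0.002, -0.006]]
wrist_force: [0.2, 0.3, 0.5]
gripper_width: 0.548
```

```bash
python3 - <<'E'
from h import *
from station import r,viewer,spotter
case=json.load(open("case.json")); a=case[2]
p=viewer.capture("wrist"); s=r.sense(); q=wristcam(p,s)
cv2.imwrite("pics/w3.png",p["image"][:,:,::-1])
for d in spotter.find_in("headshell",p)[:2]: print(d["score"],d["uv"],W2C(case,ray(q,d["uv"],.025)))
print(s["tcp_pos"],s["gripper_width"],s["time_s"])
g=lambda th,rho=.075:[.028-rho*np.cos(th),.057,.068+rho*np.sin(th)]
plan(s,[(C2W(case,p)[0],a) for p in([-.06,-.1,.24],[-.008,.057,.24],g(1.07),g(1.29),g(1.5),g(1.7))])
E
```

```text
0.79 [325.0, 167.4] [[ 0.02430368 -0.16083797  0.025     ]]
[ 0.59629706 -0.03827597  0.23814603] 0.5879337247847787 9.1167
t [-0.0025 -0.066   0.087 ] a [ 0.0006 -0.0005  0.0004] rows>= 2.0
t [ 0.     -0.2093 -0.0693] a [0. 0. 0.] rows>= 4.0
t [0.1416 0.     0.    ] a [0. 0. 0.] rows>= 3.0
t [-0.0084 -0.     -0.0203] a [0. 0. 0.] rows>= 1.0
t [-0.0037  0.     -0.0206] a [0. 0. 0.] rows>= 1.0
t [ 0.0006 -0.     -0.02  ] a [0. 0. 0.] rows>= 1.0
```

View pics/w3.png

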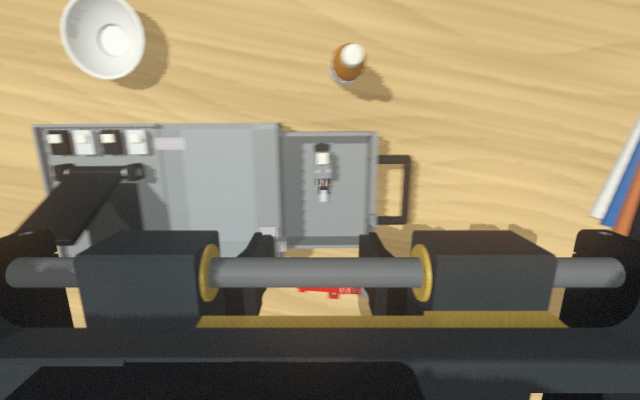

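The drawer is fully out, with the headshell at (322,170) and its nose up in the image (+x). The mirror is next.

{"method": "play_rows", "body": {
  "commands": [
    {"fingers": -0.85, "tx": -0.0025, "ty": -0.2753, "tz": 0.0177, "ax": 0.0006, "ay": -0.0005, "az": 0},
    {"fingers": -0.85, "tx": -0.0025, "ty": -0.2753, "tz": 0.0177, "ax": 0.0006, "ay": -0.0005, "az": 0},
    {"fingers": -0.85, "tx": -0.0025, "ty": -0.2753, "tz": 0.0177, "ax": 0.0006, "ay": -0.0005, "az": 0},
    {"fingers": -0.85, "tx": -0.0025, "ty": -0.2753, "tz": 0.0177, "ax": 0.0006, "ay": -0.0005, "az": 0},
    {"fingers": -0.85, "tx": -0.0025, "ty": -0.2753, "tz": 0.0177, "ax": 0.0006, "ay": -0.0005, "az": 0}
  ]
}}

```text
time_s: 9.58
tcp_pos: [0.5446, 0.1585, 0.2361]
ee_rot: [[-0.008, 0.18, -0.984], [-0.002, -0.984, -0.18], [-1.0, 0.001, 0.008]]
wrist_force: [0.8, 0.4, 0.1]
gripper_width: 0.91
```

{"method": "play_rows", "body": {
  "commands": [
    {"fingers": -0.85, "tx": 0, "ty": 0, "tz": 0, "ax": 0, "ay": 0, "az": 0},
    {"fingers": -0.85, "tx": 0, "ty": 0, "tz": 0, "ax": 0, "ay": 0, "az": 0}
  ]
}}

```text
time_s: 9.75
tcp_pos: [0.5448, 0.159, 0.2361]
ee_rot: [[-0.008, 0.184, -0.983], [-0.002, -0.983, -0.184], [-1.0, 0.001, 0.008]]
wrist_force: [0.6, -0.0, -0.1]
gripper_width: 0.924
```

```bash
python3 - <<'E'
from h import *
from station import r
s=r.sense(); case=json.load(open("case.json")); a=case[2]
print(s["tcp_pos"],s["gripper_width"],s["joints"])
g=lambda th,rho=.075:[.028-rho*np.cos(th),.057,.068+rho*np.sin(th)]
plan(s,[(C2W(case,p)[0],a) for p in([-.008,.057,.20],g(1.07))])
E
```

```text
[0.54483856 0.15901501 0.23613563] 0.9243300052007777 [ 32.5600704   16.91289905  -7.92030768  -0.13102563 -65.60525828
  68.08552294]
t [ 0.0482 -0.004  -0.0018] a [ 0.0002  0.0025 -0.0003] rows>= 1.0
t [0.0883 0.     0.    ] a [0. 0. 0.] rows>= 2.0
```

{"method": "play_rows", "body": {
  "commands": [
    {"fingers": -0.85, "tx": 0.045, "ty": -0.004, "tz": -0.0018, "ax": 0, "ay": 0.0025, "az": 0},
    {"fingers": -0.85, "tx": 0.085, "ty": -0.004, "tz": -0.0018, "ax": 0, "ay": 0.0025, "az": 0},
    {"fingers": -0.85, "tx": 0.12, "ty": -0.004, "tz": -0.0018, "ax": 0, "ay": 0.0025, "az": 0},
    {"fingers": -0.85, "tx": 0.1365, "ty": -0.004, "tz": -0.0018, "ax": 0, "ay": 0.0025, "az": 0},
    {"fingers": -0.85, "tx": 0.1365, "ty": -0.004, "tz": -0.0018, "ax": 0, "ay": 0.0025, "az": 0}
  ]
}}

```text
time_s: 10.17
tcp_pos: [0.5435, 0.158, 0.1305]
ee_rot: [[-0.006, 0.178, -0.984], [-0.004, -0.984, -0.178], [-1.0, 0.003, 0.007]]
wrist_force: [0.7, -0.6, 0.1]
gripper_width: 0.923
```

{"method": "play_rows", "body": {
  "commands": [
    {"fingers": 1, "tx": 0, "ty": 0, "tz": 0, "ax": 0, "ay": 0, "az": 0},
    {"fingers": 1, "tx": 0, "ty": 0, "tz": 0, "ax": 0, "ay": 0, "az": 0},
    {"fingers": 1, "tx": 0, "ty": 0, "tz": 0, "ax": 0, "ay": 0, "az": 0},
    {"fingers": 1, "tx": 0, "ty": 0, "tz": 0, "ax": 0, "ay": 0, "az": 0},
    {"fingers": 1, "tx": 0, "ty": 0, "tz": 0, "ax": 0, "ay": 0, "az": 0}
  ]
}}

```text
time_s: 10.58
tcp_pos: [0.5458, 0.1616, 0.1359]
ee_rot: [[0.004, 0.181, -0.983], [0.001, -0.983, -0.181], [-1.0, -0.001, -0.004]]
wrist_force: [0.3, 2.1, 2.7]
gripper_width: 0.632
```

{"method": "play_rows", "body": {
  "commands": [
    {"fingers": 1, "tx": 0, "ty": 0, "tz": 0, "ax": 0, "ay": 0, "az": 0},
    {"fingers": 1, "tx": 0, "ty": 0, "tz": 0, "ax": 0, "ay": 0, "az": 0},
    {"fingers": 1, "tx": 0, "ty": 0, "tz": 0, "ax": 0, "ay": 0, "az": 0}
  ]
}}

```text
time_s: 10.83
tcp_pos: [0.5455, 0.1631, 0.1358]
ee_rot: [[0.004, 0.182, -0.983], [0.003, -0.983, -0.182], [-1.0, -0.002, -0.004]]
wrist_force: [-3.1, 4.7, 1.7]
gripper_width: 0.591
```

{"method": "play_rows", "body": {
  "commands": [
    {"fingers": 1, "tx": -0.0045, "ty": 0, "tz": -0.01, "ax": 0, "ay": 0, "az": 0},
    {"fingers": 1, "tx": -0.0084, "ty": 0, "tz": -0.0203, "ax": 0, "ay": 0, "az": 0},
    {"fingers": 1, "tx": -0.0108, "ty": 0, "tz": -0.0305, "ax": 0, "ay": 0, "az": 0},
    {"fingers": 1, "tx": -0.0121, "ty": 0, "tz": -0.0409, "ax": 0, "ay": 0, "az": 0},
    {"fingers": 1, "tx": -0.0121, "ty": 0, "tz": -0.0409, "ax": 0, "ay": 0, "az": 0}
  ]
}}

```text
time_s: 11.25
tcp_pos: [0.5742, 0.1685, 0.1437]
ee_rot: [[-0.002, 0.182, -0.983], [0.001, -0.983, -0.182], [-1.0, -0.002, 0.001]]
wrist_force: [-3.8, 5.8, 2.1]
gripper_width: 0.593
```

{"method": "play_rows", "body": {
  "commands": [
    {"fingers": 1, "tx": 0.0003, "ty": 0, "tz": -0.01, "ax": 0, "ay": 0, "az": 0},
    {"fingers": 1, "tx": 0.0008, "ty": 0, "tz": -0.02, "ax": 0, "ay": 0, "az": 0},
    {"fingers": 1, "tx": 0.0008, "ty": 0, "tz": -0.02, "ax": 0, "ay": 0, "az": 0}
  ]
}}

```text
time_s: 11.5
tcp_pos: [0.5894, 0.1714, 0.1434]
ee_rot: [[-0.0, 0.182, -0.983], [0.002, -0.983, -0.182], [-1.0, -0.002, -0.0]]
wrist_force: [-4.0, 5.5, 2.3]
gripper_width: 0.592
```

{"method": "play_rows", "body": {
  "commands": [
    {"fingers": 0, "tx": 0, "ty": 0, "tz": 0, "ax": 0, "ay": 0, "az": 0},
    {"fingers": -0.6, "tx": 0, "ty": 0, "tz": 0, "ax": 0, "ay": 0, "az": 0},
    {"fingers": -0.6, "tx": 0, "ty": 0, "tz": 0, "ax": 0, "ay": 0, "az": 0},
    {"fingers": -0.6, "tx": 0, "ty": 0, "tz": 0, "ax": 0, "ay": 0, "az": 0},
    {"fingers": -0.6, "tx": 0, "ty": 0, "tz": 0, "ax": 0, "ay": 0, "az": 0}
  ]
}}

```text
time_s: 11.92
tcp_pos: [0.5903, 0.1695, 0.1435]
ee_rot: [[0.002, 0.181, -0.983], [-0.0, -0.983, -0.181], [-1.0, 0.0, -0.002]]
wrist_force: [-0.2, -0.1, 0.6]
gripper_width: 0.773
```

```bash
python3 - <<'E'
from h import *
from station import r,viewer
s=r.sense(); case=json.load(open("case.json")); a=case[2]
print(s["tcp_pos"],s["gripper_width"],W2C(case,s["tcp_pos"]),W2C(case,[.5455,.1631,.1358]))
p=viewer.capture("side"); cv2.imwrite("pics/s2.png",cv2.resize(p["image"][100:230,220:400,::-1],None,fx=4,fy=4,interpolation=cv2.INTER_CUBIC))
g=lambda th,rho=.075:[.028-rho*np.cos(th),.0592,.068+rho*np.sin(th)]
plan(s,[(C2W(case,p)[0],a) for p in(g(1.7),g(1.9),g(2.05),g(2.2),g(2.356))])
E
```

```text
[0.59027938 0.16948204 0.14349286] 0.7730791251148117 [[0.03749555 0.05597183 0.14349286]] [[-0.00769504  0.05790416  0.1358    ]]
t [ 0.0015 -0.0043 -0.0002] a [-0.0006 -0.0006 -0.0001] rows>= 1.0
t [ 0.0045 -0.     -0.0194] a [0. 0. 0.] rows>= 1.0
t [ 0.0059  0.     -0.0138] a [0. 0. 0.] rows>= 1.0
t [ 0.0079  0.     -0.0127] a [0. 0. 0.] rows>= 1.0
t [ 0.0101 -0.     -0.0118] a [0. 0. 0.] rows>= 1.0
```

View pics/s2.png

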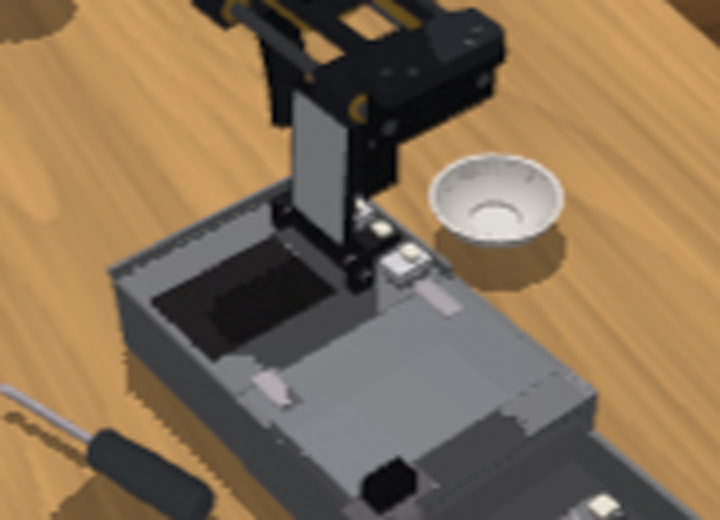

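The mirror stands at about 1.7 rad, slightly leaned back, after the first release. I re-grip for the second half of the swing.

{"method": "play_rows", "body": {
  "commands": [
    {"fingers": -0.6, "tx": 0.0015, "ty": -0.0027, "tz": 0, "ax": -0.0006, "ay": -0.0006, "az": 0},
    {"fingers": 1, "tx": 0.0015, "ty": -0.0027, "tz": 0, "ax": -0.0006, "ay": -0.0006, "az": 0},
    {"fingers": 1, "tx": 0.0015, "ty": -0.0027, "tz": 0, "ax": -0.0006, "ay": -0.0006, "az": 0},
    {"fingers": 1, "tx": 0.0015, "ty": -0.0027, "tz": 0, "ax": -0.0006, "ay": -0.0006, "az": 0},
    {"fingers": 1, "tx": 0.0015, "ty": -0.0027, "tz": 0, "ax": -0.0006, "ay": -0.0006, "az": 0}
  ]
}}

```text
time_s: 12.38
tcp_pos: [0.5898, 0.1717, 0.1422]
ee_rot: [[-0.0, 0.183, -0.983], [-0.0, -0.983, -0.183], [-1.0, 0.0, 0.0]]
wrist_force: [-0.1, -0.3, -0.1]
gripper_width: 0.594
```

{"method": "play_rows", "body": {
  "commands": [
    {"fingers": 1, "tx": 0, "ty": 0, "tz": 0, "ax": 0, "ay": 0, "az": 0},
    {"fingers": 1, "tx": 0.0022, "ty": 0, "tz": -0.0097, "ax": 0, "ay": 0, "az": 0},
    {"fingers": 1, "tx": 0.0045, "ty": 0, "tz": -0.0194, "ax": 0, "ay": 0, "az": 0},
    {"fingers": 1, "tx": 0.0072, "ty": 0, "tz": -0.0263, "ax": 0, "ay": 0, "az": 0},
    {"fingers": 1, "tx": 0.0104, "ty": 0, "tz": -0.0332, "ax": 0, "ay": 0, "az": 0}
  ]
}}

```text
time_s: 12.8
tcp_pos: [0.6139, 0.1763, 0.1353]
ee_rot: [[-0.002, 0.184, -0.983], [-0.001, -0.983, -0.184], [-1.0, 0.001, 0.002]]
wrist_force: [-3.5, 1.2, 6.3]
gripper_width: 0.593
```

{"method": "play_rows", "body": {
  "commands": [
    {"fingers": 1, "tx": 0.0038, "ty": 0, "tz": -0.0064, "ax": 0, "ay": 0, "az": 0},
    {"fingers": 1, "tx": 0.0079, "ty": 0, "tz": -0.0127, "ax": 0, "ay": 0, "az": 0},
    {"fingers": 1, "tx": 0.0128, "ty": 0, "tz": -0.0187, "ax": 0, "ay": 0, "az": 0},
    {"fingers": 1, "tx": 0.018, "ty": 0, "tz": -0.0245, "ax": 0, "ay": 0, "az": 0},
    {"fingers": 1, "tx": 0.018, "ty": 0, "tz": -0.0245, "ax": 0, "ay": 0, "az": 0}
  ]
}}

```text
time_s: 13.22
tcp_pos: [0.6339, 0.1801, 0.1214]
ee_rot: [[0.002, 0.184, -0.983], [0.0, -0.983, -0.184], [-1.0, 0.0, -0.002]]
wrist_force: [2.3, 0.0, 1.6]
gripper_width: 0.591
```

```bash
python3 - <<'E'
from h import *
from station import r,viewer
s=r.sense(); case=json.load(open("case.json"))
c=W2C(case,s["tcp_pos"])[0]; print(c,s["gripper_width"],s["wrist_force"],"angle",np.arctan2(c[2]-.068,-(c[0]-.028)))
E
```

```text
[0.08232381 0.05841658 0.12139388] 0.5907848857186867 [2.34283968 0.03871018 1.57959646] angle 2.364827239170036
```

{"method": "play_rows", "body": {
  "commands": [
    {"fingers": -0.7, "tx": 0, "ty": 0, "tz": 0, "ax": 0, "ay": 0, "az": 0},
    {"fingers": -0.7, "tx": 0, "ty": 0, "tz": 0, "ax": 0, "ay": 0, "az": 0},
    {"fingers": -0.7, "tx": 0, "ty": 0, "tz": 0, "ax": 0, "ay": 0, "az": 0},
    {"fingers": -0.7, "tx": 0, "ty": 0, "tz": 0, "ax": 0, "ay": 0, "az": 0},
    {"fingers": -0.7, "tx": -0.03, "ty": 0, "tz": 0, "ax": 0, "ay": 0, "az": 0}
  ]
}}

```text
time_s: 13.63
tcp_pos: [0.6291, 0.1786, 0.1385]
ee_rot: [[-0.01, 0.182, -0.983], [-0.004, -0.983, -0.182], [-1.0, 0.002, 0.011]]
wrist_force: [0.1, 0.7, -0.6]
gripper_width: 0.825
```

{"method": "play_rows", "body": {
  "commands": [
    {"fingers": -0.7, "tx": -0.05, "ty": 0, "tz": 0, "ax": 0, "ay": 0, "az": 0},
    {"fingers": -0.7, "tx": -0.1, "ty": 0, "tz": 0, "ax": 0, "ay": 0, "az": 0},
    {"fingers": 0, "tx": -0.13, "ty": 0.05, "tz": 0.03, "ax": 0, "ay": 0, "az": 0},
    {"fingers": 0, "tx": -0.13, "ty": 0.1, "tz": 0.06, "ax": 0, "ay": 0, "az": 0},
    {"fingers": 0, "tx": -0.13, "ty": 0.14, "tz": 0.09, "ax": 0, "ay": 0, "az": 0}
  ]
}}

```text
time_s: 14.05
tcp_pos: [0.5876, 0.0679, 0.2428]
ee_rot: [[0.004, 0.185, -0.983], [0.001, -0.983, -0.185], [-1.0, -0.001, -0.004]]
wrist_force: [0.4, -0.1, 0.1]
gripper_width: 0.7
```

{"method": "play_rows", "body": {
  "commands": [
    {"fingers": 0, "tx": 0, "ty": 0.05, "tz": 0, "ax": 0, "ay": 0, "az": 0},
    {"fingers": 0, "tx": 0, "ty": 0.08, "tz": 0, "ax": 0, "ay": 0, "az": 0},
    {"fingers": 0, "tx": 0, "ty": 0.08, "tz": 0, "ax": 0, "ay": 0, "az": 0},
    {"fingers": 0, "tx": 0, "ty": 0.08, "tz": 0, "ax": 0, "ay": 0, "az": 0}
  ]
}}

```text
time_s: 14.38
tcp_pos: [0.598, 0.0083, 0.2408]
ee_rot: [[-0.0, 0.181, -0.983], [0.0, -0.983, -0.181], [-1.0, -0.0, 0.0]]
wrist_force: [0.9, 1.1, -0.3]
gripper_width: 0.513
```

```bash
python3 - <<'E'
from h import *
import pickle
from station import r,viewer,spotter
s=r.sense(); p=viewer.capture("wrist"); q=wristcam(p,s); case=json.load(open("case.json"))
sd=viewer.capture("side"); pickle.dump((q,sd),open("w4.pkl","wb"))
print(s["tcp_pos"],s["time_s"])
A=cv2.resize(p["image"][0:240,:,::-1],(800,300)); B=cv2.resize(sd["image"][95:185,240:400,::-1],None,fx=3.3,fy=3.3,interpolation=cv2.INTER_CUBIC)
o=np.zeros((600,800,3),np.uint8); o[:300]=A; o[300:300+B.shape[0],:B.shape[1]]=B
cv2.imwrite("pics/m1.png",o)
for d in spotter.find_in("headshell",p)[:1]: print(d["score"],d["uv"],W2C(case,ray(q,d["uv"],.025)))
E
```

```text
[0.59796158 0.00825587 0.24082188] 14.3833
0.86 [367.4, 175.8] [[ 0.02405594 -0.1636244   0.025     ]]
```

View pics/m1.png

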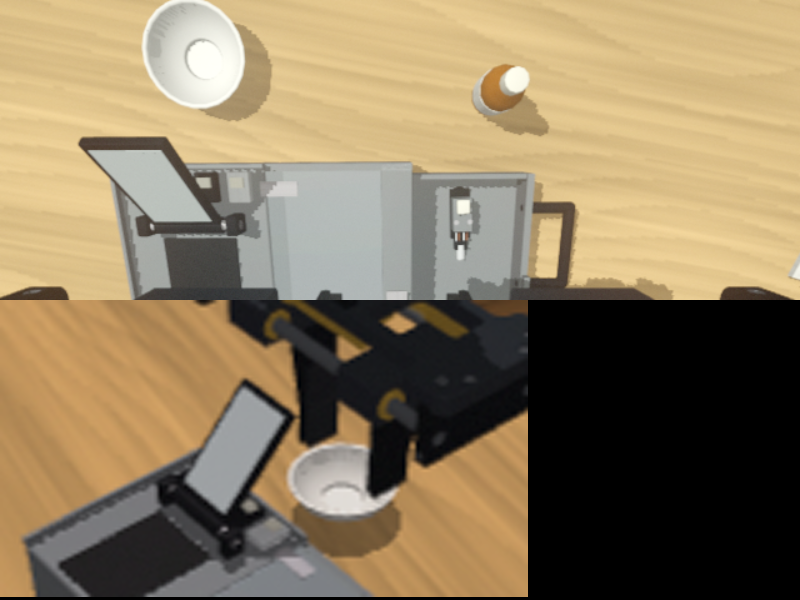

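The mirror leans back at roughly 45° by itself. In the wrist half its free-edge corners are at (78,138) and (166,138). The headshell is at (460,215), with the dark pad below the hinge.

```bash
python3 - <<'E'
from h import *
import pickle
q,sd=pickle.load(open("w4.pkl","rb")); case=json.load(open("case.json"))
def pt(th,y,b=.0035,r=.092,hx=.028): return C2W(case,[hx-r*np.cos(th)+b*np.sin(th),y,.068+r*np.sin(th)+b*np.cos(th)])[0]
ob=[(q,np.array([78,138])/1.25,.026),(q,np.array([166,138])/1.25,-.026),(sd,np.array([245,80])/3.3+[240,95],.026),(sd,np.array([294,112])/3.3+[240,95],-.026)]
for sel in([0,1],[2,3],[0,1,2,3]):
    f=lambda v:np.concatenate([(proj(ob[i][0],pt(v[0],v[1]+ob[i][2]))-ob[i][1]).ravel() for i in sel])
    o=least_squares(f,[2.3,.058]); print(sel,o.x,np.degrees(o.x[0]),np.round(o.fun,1))
c=lambda u,z:np.round(W2C(case,ray(q,np.array(u)/1.25,z))[0],4)
print("cheek fit",c((145,225),.075),c((238,225),.075))
print("pad rear edge corners",c((170,238),.057),c((239,238),.057))
print("case corners",c((411,162),.055),"drawer hs guard",c((463,205),.035),"nose",c((460,187),.014),"block l/r",c((450,220),.03),c((471,220),.03),"tail",c((460,258),.014))
E
```

```text
[0, 1] [2.29486226 0.05731475] 131.4859218253684 [ 0.3  0.1 -0.3 -0.1]
[2, 3] [2.23533828 0.05463469] 128.07544936282673 [-0.1 -0.9  0.2  0.7]
[0, 1, 2, 3] [2.29372385 0.05738429] 131.42069625752308 [ 0.2  0.2 -0.4  0.   0.6 -0.8  0.7  0.7]
cheek fit [0.0286 0.0892 0.075 ] [0.0285 0.0168 0.075 ]
pad rear edge corners [0.0145 0.0815 0.057 ] [0.0144 0.0241 0.057 ]
case corners [ 0.0756 -0.1184  0.055 ] drawer hs guard [ 0.0386 -0.1647  0.035 ] nose [ 0.0524 -0.165   0.014 ] block l/r [ 0.0247 -0.1546  0.03  ] [ 0.0246 -0.1733  0.03  ] tail [-0.0145 -0.1676  0.014 ]
```

```bash
python3 - <<'E'
from h import *
import pickle
from station import r,viewer,spotter
q,sd=pickle.load(open("w4.pkl","rb")); case=json.load(open("case.json"))
im=q["image"].astype(int).sum(2)
for c in(75,90,105,120): print(c,im[100:135,c].tolist())
def pt(th,y,b=.0035,r=.092,hx=.0283): return C2W(case,[hx-r*np.cos(th)+b*np.sin(th),y,.068+r*np.sin(th)+b*np.cos(th)])[0]
for d in range(125,141,3): print(d,np.round([proj(q,pt(np.radians(d),y,b))[0] for y in(.083,.032) for b in(.0035,-.0035)],1).tolist())
E
```

```text
75 [603, 593, 584, 567, 555, 556, 564, 561, 562, 386, 214, 198, 196, 200, 219, 215, 195, 171, 189, 183, 518, 565, 572, 569, 568, 521, 405, 244, 193, 337, 480, 551, 572, 574, 580]
90 [603, 604, 603, 600, 593, 591, 587, 573, 560, 375, 224, 206, 213, 200, 207, 223, 210, 190, 197, 207, 520, 569, 571, 569, 571, 573, 574, 567, 571, 571, 568, 575, 573, 565, 575]
105 [577, 579, 590, 599, 597, 597, 600, 595, 590, 408, 232, 211, 215, 222, 207, 226, 210, 197, 208, 187, 598, 586, 569, 573, 573, 572, 570, 571, 572, 568, 573, 572, 569, 568, 569]
120 [574, 579, 572, 565, 574, 587, 590, 593, 599, 382, 208, 218, 216, 215, 219, 226, 213, 213, 212, 202, 594, 586, 574, 574, 572, 573, 576, 569, 572, 568, 570, 572, 570, 571, 570]
125 [[58.2, 121.0], [55.5, 129.2], [128.0, 120.9], [126.0, 129.1]]
128 [[60.3, 115.8], [57.3, 123.5], [129.5, 115.6], [127.3, 123.4]]
131 [[62.7, 110.8], [59.3, 118.1], [131.2, 110.7], [128.8, 118.0]]
134 [[65.2, 106.2], [61.6, 113.0], [133.1, 106.1], [130.4, 112.9]]
137 [[67.9, 102.0], [64.0, 108.3], [135.0, 101.9], [132.2, 108.1]]
140 [[70.7, 98.1], [66.6, 103.9], [137.1, 98.0], [134.1, 103.7]]
```

```bash
python3 - <<'E'
from h import *
from station import r
s=r.sense(); case=json.load(open("case.json")); a=case[2]
print(W2C(case,s["tcp_pos"]))
plan(s,[(C2W(case,[-.02,.05,.2])[0],a)])
E
```

```text
[[ 0.01605768 -0.10200715  0.24070835]]
t [ 0.0543 -0.2027  0.0478] a [0.0004 0.0001 0.0001] rows>= 4.0
```

{"method": "play_rows", "body": {
  "commands": [
    {"fingers": 0, "tx": 0, "ty": -0.05, "tz": 0.045, "ax": 0, "ay": 0, "az": 0},
    {"fingers": 0, "tx": 0.0543, "ty": -0.2027, "tz": 0.0478, "ax": 0, "ay": 0, "az": 0},
    {"fingers": 0, "tx": 0.0543, "ty": -0.2027, "tz": 0.0478, "ax": 0, "ay": 0, "az": 0},
    {"fingers": 0, "tx": 0.0543, "ty": -0.2027, "tz": 0.0478, "ax": 0, "ay": 0, "az": 0},
    {"fingers": 0, "tx": 0.0543, "ty": -0.2027, "tz": 0.0478, "ax": 0, "ay": 0, "az": 0}
  ]
}}

```text
time_s: 14.95
tcp_pos: [0.5323, 0.1577, 0.1977]
ee_rot: [[-0.004, 0.19, -0.982], [-0.0, -0.982, -0.19], [-1.0, -0.0, 0.004]]
wrist_force: [0.0, 0.2, -0.5]
gripper_width: 0.502
```

{"method": "play_rows", "body": {
  "commands": [
    {"fingers": 0, "tx": 0, "ty": 0, "tz": 0, "ax": 0, "ay": 0, "az": 0},
    {"fingers": 0, "tx": 0, "ty": 0, "tz": 0, "ax": 0, "ay": 0, "az": 0},
    {"fingers": 0, "tx": 0, "ty": 0, "tz": 0, "ax": 0, "ay": 0, "az": 0}
  ]
}}

```text
time_s: 15.2
tcp_pos: [0.5355, 0.1522, 0.2006]
ee_rot: [[0.001, 0.184, -0.983], [0.0, -0.983, -0.184], [-1.0, -0.0, -0.001]]
wrist_force: [-0.0, 0.6, -0.7]
gripper_width: 0.501
```

```bash
python3 - <<'E'
from h import *
import pickle
from station import r,viewer
s=r.sense(); p=viewer.capture("wrist"); q=wristcam(p,s); case=json.load(open("case.json"))
sd=viewer.capture("side");tp=viewer.capture("top"); pickle.dump((q,sd,tp),open("w5.pkl","wb"))
print(W2C(case,s["tcp_pos"]),s["time_s"],s["joint_velocities"])
o=np.zeros((600,800,3),np.uint8)
A=cv2.resize(p["image"][0:240,100:500,::-1],None,fx=2,fy=2,interpolation=cv2.INTER_CUBIC); o[:480,:800]=A
cv2.imwrite("pics/m2.png",o[:480])
E
```

```text
[[-0.01954556  0.04904401  0.20059626]] 15.2 [-1.04143947 -0.23698938  0.06656689 -0.14565991  0.08559126 -0.03864502]
```

View pics/m2.png

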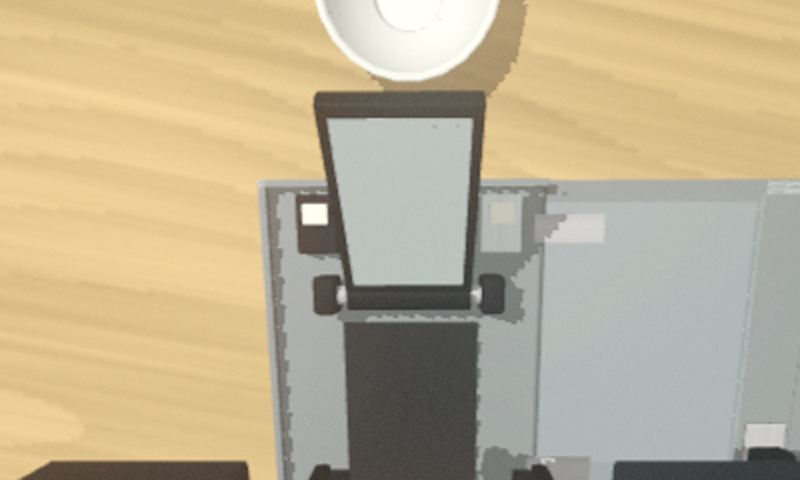

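The mirror leans back, held only by its hinge, and the dish is clear of it. Crop points are the free edge (315,93)–(485,92), the hinge end (349,308)–(470,308), the pad's rear corners (345,322)–(478,322), and the case's left rear corner (260,182).

```bash
python3 - <<'E'
from h import *
import pickle
q,sd,tp=pickle.load(open("w5.pkl","rb")); case=json.load(open("case.json"))
c=lambda u,z:np.round(W2C(case,ray(q,np.array(u)/2+[100,0],z))[0],4)
print("pad rear",c((345,322),.057),c((478,322),.057),"case LR",c((260,182),.055),"cheeks",c((328,294),.073),c((492,294),.073))
im=q["image"].astype(int).sum(2)
for col in(270,300,330): print(col,im[40:62,col].tolist(), im[140:166,col].tolist())
for row in (48,52,60): print(row,im[row,250:264].tolist(),im[row,336:350].tolist())
def pt(th,y,b,r,hx,): return C2W(case,[hx-r*np.cos(th)+b*np.sin(th),y,.068+r*np.sin(th)+b*np.cos(th)])[0]
ob=[((315,93),.026,.0035,.092),((485,92),-.026,.0035,.092),((349,308),.026,-.0035,.006),((470,308),-.026,-.0035,.006)]
for hx in(.0275,.0285,None):
  f=lambda v:np.concatenate([(proj(q,pt(v[0],v[1]+y,b,r_,hx or v[2]))[0]-(np.array(u)/2+[100,0])) for u,y,b,r_ in ob[:(2 if hx else 4)]])
  o=least_squares(f,[2.3,.058,.028][:(2 if hx else 3)],x_scale=[1,.01,.01][:(2 if hx else 3)]); print(hx,np.degrees(o.x[0]),o.x,np.round(o.fun,1))
E
```

```text
pad rear [0.0143 0.0863 0.057 ] [0.0144 0.0271 0.057 ] case LR [0.0735 0.1208 0.055 ] cheeks [0.0278 0.0909 0.073 ] [0.0278 0.0227 0.073 ]
270 [555, 559, 560, 561, 567, 450, 294, 250, 243, 252, 252, 259, 270, 250, 239, 239, 239, 234, 238, 447, 559, 578] [293, 246, 296, 497, 544, 613, 644, 628, 602, 581, 543, 435, 269, 204, 257, 314, 367, 378, 376, 368, 438, 498, 519, 513, 514, 517]
300 [575, 443, 428, 427, 426, 362, 283, 270, 271, 267, 269, 272, 281, 270, 245, 264, 265, 249, 241, 528, 572, 578] [568, 570, 379, 214, 185, 187, 218, 213, 195, 193, 188, 191, 187, 178, 170, 343, 373, 442, 495, 509, 443, 299, 221, 220, 233, 219]
330 [434, 440, 431, 418, 421, 328, 266, 267, 266, 262, 274, 278, 282, 272, 250, 258, 253, 252, 245, 528, 571, 575] [571, 538, 360, 202, 194, 192, 207, 209, 201, 200, 194, 198, 185, 181, 195, 346, 368, 366, 369, 482, 448, 286, 223, 216, 219, 216]
48 [583, 583, 584, 588, 586, 593, 508, 324, 233, 243, 239, 251, 254, 251] [272, 268, 267, 264, 271, 261, 303, 444, 472, 481, 537, 531, 534, 534]
52 [570, 567, 575, 575, 574, 544, 421, 252, 260, 264, 258, 259, 264, 275] [274, 269, 269, 260, 281, 257, 275, 461, 544, 543, 542, 537, 539, 538]
60 [571, 577, 570, 568, 568, 568, 559, 470, 269, 227, 228, 233, 231, 401] [400, 243, 248, 244, 246, 234, 460, 558, 563, 565, 562, 568, 562, 560]
0.0275 132.1530265195493 [2.30650543 0.05752789] [-0.9 -0.4  0.9  0.2]
0.0285 131.0837621290947 [2.28784325 0.05747729] [-1.2 -0.4  1.2  0.2]
None 141.11439077322765 [2.46291074 0.05762948 0.02008486] [ 1.8  0.  -0.6  0.6 -1.8 -0.5  0.3 -0.4]
```

```bash
python3 - <<'E'
from h import *
import pickle
from station import r
q,sd,tp=pickle.load(open("w5.pkl","rb")); case=json.load(open("case.json")); a=case[2]
print("bottle base",W2C(case,ray(tp,np.array([484,118])/2.5+[160,80],.0)),"cap",W2C(case,ray(tp,np.array([494,82])/2.5+[160,80],.085)))
s=r.sense(); plan(s,[(C2W(case,[.028,-.165,.2])[0],a+.04)])
E
```

```text
bottle base [[ 0.12823387 -0.1898772   0.        ]] cap [[ 0.13193711 -0.19003207  0.085     ]]
t [ 0.0008  0.2843 -0.0638] a [-0.0132 -0.0003  0.0001] rows>= 6.0
```

{"method": "play_rows", "body": {
  "commands": [
    {"fingers": 0, "tx": 0, "ty": 0.055, "tz": 0, "ax": 0, "ay": 0, "az": 0},
    {"fingers": 0, "tx": 0.0008, "ty": 0.11, "tz": -0.015, "ax": -0.0132, "ay": 0, "az": 0},
    {"fingers": 0, "tx": 0.0008, "ty": 0.165, "tz": -0.03, "ax": -0.0132, "ay": 0, "az": 0},
    {"fingers": 0, "tx": 0.0008, "ty": 0.22, "tz": -0.05, "ax": -0.0132, "ay": 0, "az": 0},
    {"fingers": 0, "tx": 0.0008, "ty": 0.27, "tz": -0.0638, "ax": -0.0132, "ay": 0, "az": 0}
  ]
}}

```text
time_s: 15.77
tcp_pos: [0.6195, -0.0393, 0.2001]
ee_rot: [[0.001, 0.223, -0.975], [0.0, -0.975, -0.223], [-1.0, 0.0, -0.001]]
wrist_force: [0.5, 1.5, 0.2]
gripper_width: 0.5
```

{"method": "play_rows", "body": {
  "commands": [
    {"fingers": 0, "tx": 0, "ty": 0.0143, "tz": 0, "ax": 0, "ay": 0, "az": 0},
    {"fingers": 0, "tx": 0, "ty": 0.0143, "tz": 0, "ax": 0, "ay": 0, "az": 0},
    {"fingers": 0, "tx": 0, "ty": 0.0143, "tz": 0, "ax": 0, "ay": 0, "az": 0},
    {"fingers": 0, "tx": 0, "ty": 0.0143, "tz": 0, "ax": 0, "ay": 0, "az": 0}
  ]
}}

```text
time_s: 16.1
tcp_pos: [0.6205, -0.0467, 0.1997]
ee_rot: [[-0.0, 0.224, -0.975], [0.0, -0.975, -0.224], [-1.0, -0.0, 0.0]]
wrist_force: [0.4, -0.1, 1.3]
gripper_width: 0.503
```

```bash
python3 - <<'E'
from h import *
import pickle
from station import r,viewer
s=r.sense(); p=viewer.capture("wrist"); q=wristcam(p,s); case=json.load(open("case.json"))
pickle.dump(q,open("w6.pkl","wb"))
print(W2C(case,s["tcp_pos"]),s["time_s"])
cv2.imwrite("pics/h1.png",cv2.resize(p["image"][60:230,220:440,::-1],None,fx=3,fy=3,interpolation=cv2.INTER_CUBIC))
E
```

```text
[[ 0.02760687 -0.16213015  0.19965985]] 16.1
```

View pics/h1.png

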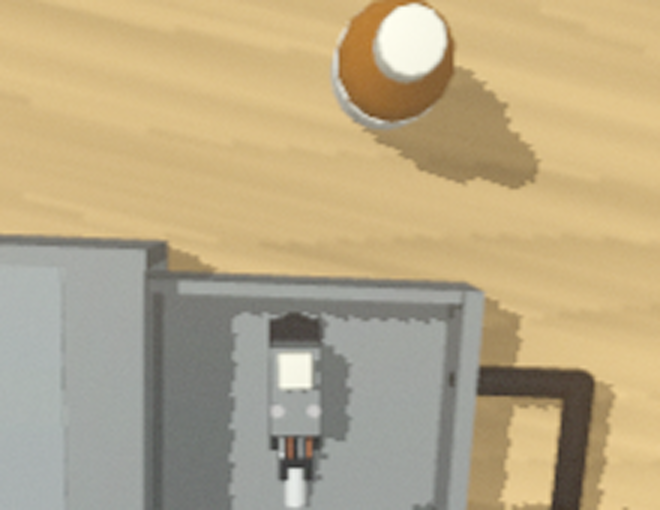

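The headshell is seen from close by: nose at crop (295,315), block (270–320, 345–437), tail end (294,508), nearly parallel to the image's vertical.

```bash
python3 - <<'E'
from h import *
import pickle
from station import r
q=pickle.load(open("w6.pkl","rb")); case=json.load(open("case.json")); a=case[2]
c=lambda u,z:W2C(case,ray(q,np.array(u)/3+[220,60],z))[0]
n,t=c((295,315),.014),c((294.5,508),.013); print("nose",n,"tail",t,"yaw",np.arctan2(*(n-t)[[1,0]]),"mid",(n+t)/2)
for u in((270,345),(320,345),(270,437),(320,437)): print("block",c(u,.030))
print("guard",c((295,370),.035),"drawer wall corner",c((482,290),.04))
u=(n-t)[:2];u/=np.linalg.norm(u); o=n[:2]-.034*u; print("origin",o,"grip",o+.009*u)
s=r.sense(); plan(s,[(C2W(case,[*(o+.009*u),z])[0],a+np.arctan2(u[1],u[0])) for z in(.1,.034)])
E
```

```text
nose [ 0.0525267  -0.16505586  0.014     ] tail [-0.01715632 -0.16797361  0.013     ] yaw 0.04184743217534413 mid [ 0.01768519 -0.16651474  0.0135    ]
block [ 0.04442494 -0.15705816  0.03      ]
block [ 0.04510653 -0.17341123  0.03      ]
block [ 0.01332976 -0.15823488  0.03      ]
block [ 0.01402775 -0.17498961  0.03      ]
guard [ 0.03739905 -0.16550949  0.035     ] drawer wall corner [ 0.06610924 -0.22266303  0.04      ]
origin [ 0.01855647 -0.16647825] grip [ 0.02754859 -0.16610174]
t [0.1331 0.006  0.0005] a [ 0.0002 -0.0001  0.0001] rows>= 3.0
t [0.088 0.    0.   ] a [0. 0. 0.] rows>= 2.0
```

{"method": "play_rows", "body": {
  "commands": [
    {"fingers": 0, "tx": 0.04, "ty": 0.0055, "tz": 0.0005, "ax": 0, "ay": 0, "az": 0},
    {"fingers": 0, "tx": 0.08, "ty": 0.0055, "tz": 0.0005, "ax": 0, "ay": 0, "az": 0},
    {"fingers": 0, "tx": 0.115, "ty": 0.0055, "tz": 0.0005, "ax": 0, "ay": 0, "az": 0},
    {"fingers": 0, "tx": 0.145, "ty": 0.0055, "tz": 0.0005, "ax": 0, "ay": 0, "az": 0},
    {"fingers": 0, "tx": 0.165, "ty": 0.0055, "tz": 0.0005, "ax": 0, "ay": 0, "az": 0}
  ]
}}

```text
time_s: 16.57
tcp_pos: [0.6199, -0.0496, 0.0737]
ee_rot: [[-0.003, 0.226, -0.974], [-0.0, -0.974, -0.226], [-1.0, -0.001, 0.003]]
wrist_force: [0.2, 0.2, -0.0]
gripper_width: 0.497
```

{"method": "play_rows", "body": {
  "commands": [
    {"fingers": 0, "tx": 0.015, "ty": 0, "tz": 0, "ax": 0, "ay": 0, "az": 0},
    {"fingers": 0, "tx": 0.03, "ty": 0, "tz": 0, "ax": 0, "ay": 0, "az": 0},
    {"fingers": 0, "tx": 0.042, "ty": 0, "tz": 0, "ax": 0, "ay": 0, "az": 0},
    {"fingers": 0, "tx": 0.05, "ty": 0, "tz": 0, "ax": 0, "ay": 0, "az": 0},
    {"fingers": 0, "tx": 0.054, "ty": 0, "tz": 0, "ax": 0, "ay": 0, "az": 0}
  ]
}}

```text
time_s: 16.98
tcp_pos: [0.6215, -0.0509, 0.0348]
ee_rot: [[-0.0, 0.224, -0.975], [-0.0, -0.975, -0.224], [-1.0, -0.0, 0.0]]
wrist_force: [0.1, -0.5, -0.1]
gripper_width: 0.495
```

{"method": "play_rows", "body": {
  "commands": [
    {"fingers": 0, "tx": 0.001, "ty": 0, "tz": 0, "ax": 0, "ay": 0, "az": 0},
    {"fingers": 0, "tx": 0.001, "ty": 0, "tz": 0, "ax": 0, "ay": 0, "az": 0},
    {"fingers": 0, "tx": 0.001, "ty": 0, "tz": 0, "ax": 0, "ay": 0, "az": 0}
  ]
}}

```text
time_s: 17.23
tcp_pos: [0.6221, -0.0512, 0.0353]
ee_rot: [[0.001, 0.224, -0.975], [0.0, -0.975, -0.224], [-1.0, 0.0, -0.001]]
wrist_force: [-0.3, 0.1, -0.4]
gripper_width: 0.499
```

```bash
python3 - <<'E'
from h import *
from station import r
s=r.sense(); case=json.load(open("case.json")); a=case[2]
print(W2C(case,s["tcp_pos"]),s["wrist_force"],s["gripper_width"])
plan(s,[(C2W(case,[.0275,-.1657,.034])[0],a+.0418)])
E
```

```text
[[ 0.02830451 -0.1667655   0.03528276]] [-0.250926    0.05107378 -0.42292884] 0.4992302495693349
t [ 0.0017 -0.0015  0.001 ] a [-0.     -0.0004 -0.0001] rows>= 1.0
```

{"method": "play_rows", "body": {
  "commands": [
    {"fingers": 0, "tx": 0.0017, "ty": -0.0015, "tz": 0.001, "ax": 0, "ay": 0, "az": 0},
    {"fingers": 0, "tx": 0.0017, "ty": -0.0015, "tz": 0.001, "ax": 0, "ay": 0, "az": 0},
    {"fingers": 1, "tx": 0.0017, "ty": -0.0015, "tz": 0.001, "ax": 0, "ay": 0, "az": 0},
    {"fingers": 1, "tx": 0.0017, "ty": -0.0015, "tz": 0.001, "ax": 0, "ay": 0, "az": 0},
    {"fingers": 1, "tx": 0.0017, "ty": -0.0015, "tz": 0.001, "ax": 0, "ay": 0, "az": 0}
  ]
}}

```text
time_s: 17.65
tcp_pos: [0.6206, -0.0502, 0.0334]
ee_rot: [[0.0, 0.224, -0.975], [0.0, -0.975, -0.224], [-1.0, 0.0, -0.0]]
wrist_force: [-0.5, 0.5, -0.3]
gripper_width: 0.355
```

{"method": "play_rows", "body": {
  "commands": [
    {"fingers": 1, "tx": 0, "ty": 0, "tz": 0, "ax": 0, "ay": 0, "az": 0},
    {"fingers": 1, "tx": 0, "ty": 0, "tz": 0, "ax": 0, "ay": 0, "az": 0},
    {"fingers": 1, "tx": 0, "ty": 0, "tz": 0, "ax": 0, "ay": 0, "az": 0},
    {"fingers": 1, "tx": 0, "ty": 0, "tz": 0, "ax": 0, "ay": 0, "az": 0}
  ]
}}

```text
time_s: 17.98
tcp_pos: [0.6206, -0.0502, 0.0333]
ee_rot: [[0.0, 0.224, -0.975], [-0.0, -0.975, -0.224], [-1.0, 0.0, -0.0]]
wrist_force: [0.6, -1.0, 0.3]
gripper_width: 0.195
```

```bash
python3 - <<'E'
from h import *
from station import r
s=r.sense(); case=json.load(open("case.json")); a=case[2]
t=W2C(case,s["tcp_pos"])[0]; print(t,s["wrist_force"],s["gripper_width"])
# origin in case: (.0186,-.1665,.010), yaw .0418 -> tool offset in headshell frame
c,sn=np.cos(.0418),np.sin(.0418); d=t[:2]-[.0186,-.1665]; off=np.array([c*d[0]+sn*d[1],-sn*d[0]+c*d[1]]); dz=t[2]-.010; print("offset",off,dz)
P=np.array([-.0272,.0575]); g=P+off*[1,0]
plan(s,[(C2W(case,x)[0],w) for x,w in(([*t[:2],.10],a+.0418),([*t[:2],.18],a+.0418),([*((t[:2]+g)/2),.18],a),([*g,.18],a),([*g,.057+dz+.02],a),([*g,.057+dz+.003],a))])
E
```

```text
[ 0.02704119 -0.16558512  0.03331193] [ 0.60349792 -1.04433677  0.34559403] 0.19485208771444673
offset [0.00847205 0.00056134] 0.023311928632998878
t [-0.0889  0.     -0.    ] a [-0. -0. -0.] rows>= 2.0
t [-0.1067  0.      0.    ] a [0. 0. 0.] rows>= 2.0
t [ 0.     -0.1499  0.0243] a [0.0133 0.     0.    ] rows>= 3.0
t [ 0.     -0.1487  0.0305] a [0. 0. 0.] rows>= 3.0
t [0.1063 0.     0.    ] a [0. 0. 0.] rows>= 2.0
t [0.0227 0.     0.    ] a [0. 0. 0.] rows>= 1.0
```

{"method": "play_rows", "body": {
  "commands": [
    {"fingers": 1, "tx": 0, "ty": 0, "tz": 0, "ax": 0, "ay": 0, "az": 0},
    {"fingers": 1, "tx": -0.01, "ty": 0, "tz": 0, "ax": 0, "ay": 0, "az": 0},
    {"fingers": 1, "tx": -0.03, "ty": 0, "tz": 0, "ax": 0, "ay": 0, "az": 0},
    {"fingers": 1, "tx": -0.055, "ty": 0, "tz": 0, "ax": 0, "ay": 0, "az": 0},
    {"fingers": 1, "tx": -0.085, "ty": 0, "tz": 0, "ax": 0, "ay": 0, "az": 0}
  ]
}}

```text
time_s: 18.4
tcp_pos: [0.6197, -0.0503, 0.097]
ee_rot: [[-0.003, 0.224, -0.975], [-0.0, -0.975, -0.224], [-1.0, -0.0, 0.003]]
wrist_force: [0.2, 0.0, -0.4]
gripper_width: 0.198
```

{"method": "play_rows", "body": {
  "commands": [
    {"fingers": 1, "tx": -0.03, "ty": 0, "tz": 0, "ax": 0, "ay": 0, "az": 0},
    {"fingers": 1, "tx": -0.06, "ty": 0, "tz": 0, "ax": 0, "ay": 0, "az": 0},
    {"fingers": 1, "tx": -0.09, "ty": 0, "tz": 0, "ax": 0, "ay": 0, "az": 0},
    {"fingers": 1, "tx": -0.11, "ty": 0, "tz": 0, "ax": 0, "ay": 0, "az": 0}
  ]
}}

```text
time_s: 18.73
tcp_pos: [0.6213, -0.0502, 0.1827]
ee_rot: [[0.004, 0.224, -0.975], [0.0, -0.975, -0.224], [-1.0, 0.001, -0.004]]
wrist_force: [1.0, 0.2, -0.7]
gripper_width: 0.193
```

{"method": "play_rows", "body": {
  "commands": [
    {"fingers": 1, "tx": 0, "ty": -0.03, "tz": 0.005, "ax": 0.0133, "ay": 0, "az": 0},
    {"fingers": 1, "tx": 0, "ty": -0.06, "tz": 0.01, "ax": 0.0133, "ay": 0, "az": 0},
    {"fingers": 1, "tx": 0, "ty": -0.09, "tz": 0.015, "ax": 0.0133, "ay": 0, "az": 0},
    {"fingers": 1, "tx": 0, "ty": -0.12, "tz": 0.02, "ax": 0.0133, "ay": 0, "az": 0},
    {"fingers": 1, "tx": 0, "ty": -0.15, "tz": 0.0243, "ax": 0.0133, "ay": 0, "az": 0}
  ]
}}

```text
time_s: 19.15
tcp_pos: [0.5769, 0.0561, 0.1801]
ee_rot: [[0.0, 0.183, -0.983], [0.0, -0.983, -0.183], [-1.0, -0.0, -0.0]]
wrist_force: [0.1, 0.6, 0.6]
gripper_width: 0.188
```

{"method": "play_rows", "body": {
  "commands": [
    {"fingers": 1, "tx": 0, "ty": -0.035, "tz": 0.008, "ax": 0, "ay": 0, "az": 0},
    {"fingers": 1, "tx": 0, "ty": -0.07, "tz": 0.015, "ax": 0, "ay": 0, "az": 0},
    {"fingers": 1, "tx": 0, "ty": -0.1, "tz": 0.022, "ax": 0, "ay": 0, "az": 0},
    {"fingers": 1, "tx": 0, "ty": -0.13, "tz": 0.027, "ax": 0, "ay": 0, "az": 0},
    {"fingers": 1, "tx": 0, "ty": -0.1487, "tz": 0.0305, "ax": 0, "ay": 0, "az": 0}
  ]
}}

```text
time_s: 19.57
tcp_pos: [0.5338, 0.1625, 0.1802]
ee_rot: [[0.001, 0.185, -0.983], [0.001, -0.983, -0.185], [-1.0, -0.0, -0.001]]
wrist_force: [-0.6, -0.5, -0.6]
gripper_width: 0.189
```

{"method": "play_rows", "body": {
  "commands": [
    {"fingers": 1, "tx": 0, "ty": 0, "tz": 0, "ax": 0, "ay": 0, "az": 0},
    {"fingers": 1, "tx": 0, "ty": 0, "tz": 0, "ax": 0, "ay": 0, "az": 0},
    {"fingers": 1, "tx": 0, "ty": 0, "tz": 0, "ax": 0, "ay": 0, "az": 0}
  ]
}}

```text
time_s: 19.82
tcp_pos: [0.5347, 0.1605, 0.1798]
ee_rot: [[0.0, 0.183, -0.983], [-0.0, -0.983, -0.183], [-1.0, 0.0, -0.0]]
wrist_force: [0.3, 1.1, -1.1]
gripper_width: 0.19
```

```bash
python3 - <<'E'
from h import *
import pickle
from station import r,viewer
s=r.sense(); case=json.load(open("case.json")); a=case[2]
print(W2C(case,s["tcp_pos"])[0],s["wrist_force"],s["gripper_width"])
p=viewer.capture("wrist"); q=wristcam(p,s); pickle.dump(q,open("w7.pkl","wb"))
sd=viewer.capture("side")
o=np.zeros((600,800,3),np.uint8); o[:300]=cv2.resize(p["image"][0:240,:,::-1],(800,300)); B=cv2.resize(sd["image"][110:200,230:400,::-1],None,fx=3.3,fy=3.3,interpolation=cv2.INTER_CUBIC); o[300:300+B.shape[0],:B.shape[1]]=B
cv2.imwrite("pics/m3.png",o)
g=[-.0272+.0085,.0575]
plan(s,[(C2W(case,x)[0],a) for x in([*g,.100],[*g,.0833])])
E
```

```text
[-0.01879868  0.05728938  0.17978948] [ 0.34146633  1.06859451 -1.08444943] 0.19045107877560083
t [ 1.064e-01 -3.000e-04 -1.000e-04] a [-0.0001 -0.     -0.    ] rows>= 2.0
t [0.0223 0.     0.    ] a [0. 0. 0.] rows>= 1.0
```

View pics/m3.png

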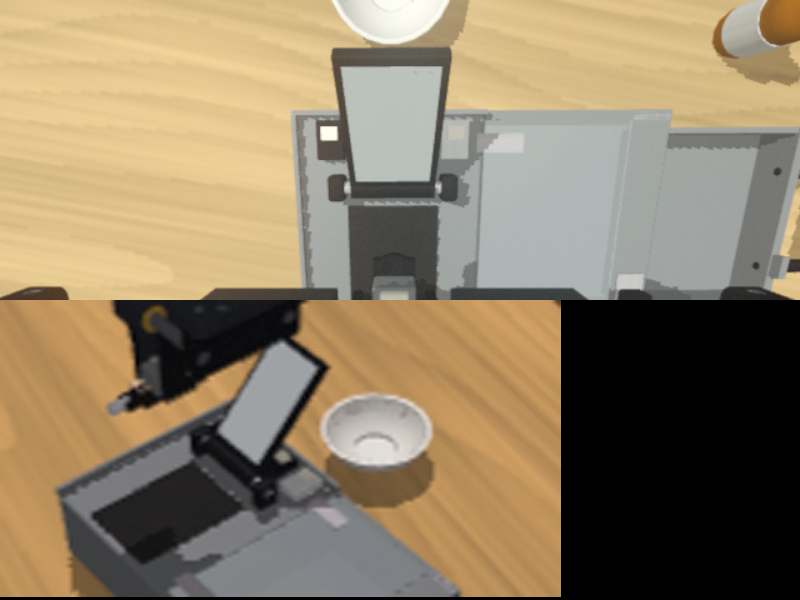

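The headshell is held level with its nose at (393,255), centred on the pad (columns 349–438). The mirror is still leaning back unchanged.

{"method": "play_rows", "body": {
  "commands": [
    {"fingers": 1, "tx": 0.03, "ty": -0.0003, "tz": 0, "ax": 0, "ay": 0, "az": 0},
    {"fingers": 1, "tx": 0.06, "ty": -0.0003, "tz": 0, "ax": 0, "ay": 0, "az": 0},
    {"fingers": 1, "tx": 0.085, "ty": -0.0003, "tz": 0, "ax": 0, "ay": 0, "az": 0},
    {"fingers": 1, "tx": 0.105, "ty": -0.0003, "tz": 0, "ax": 0, "ay": 0, "az": 0},
    {"fingers": 1, "tx": 0.115, "ty": -0.0003, "tz": 0, "ax": 0, "ay": 0, "az": 0}
  ]
}}

```text
time_s: 20.33
tcp_pos: [0.5338, 0.1595, 0.0911]
ee_rot: [[-0.003, 0.181, -0.983], [-0.002, -0.983, -0.181], [-1.0, 0.001, 0.004]]
wrist_force: [0.2, 0.2, 0.2]
gripper_width: 0.188
```

{"method": "play_rows", "body": {
  "commands": [
    {"fingers": 1, "tx": 0.005, "ty": 0, "tz": 0, "ax": 0, "ay": 0, "az": 0},
    {"fingers": 1, "tx": 0.0095, "ty": 0, "tz": 0, "ax": 0, "ay": 0, "az": 0},
    {"fingers": 1, "tx": 0.0125, "ty": 0, "tz": 0, "ax": 0, "ay": 0, "az": 0},
    {"fingers": 1, "tx": 0.0135, "ty": 0, "tz": 0, "ax": 0, "ay": 0, "az": 0},
    {"fingers": 1, "tx": 0.0135, "ty": 0, "tz": 0, "ax": 0, "ay": 0, "az": 0}
  ]
}}

```text
time_s: 20.75
tcp_pos: [0.535, 0.1612, 0.0837]
ee_rot: [[0.001, 0.183, -0.983], [0.001, -0.983, -0.183], [-1.0, -0.0, -0.001]]
wrist_force: [1.0, -0.7, -0.7]
gripper_width: 0.192
```

{"method": "play_rows", "body": {
  "commands": [
    {"fingers": 1, "tx": 0, "ty": 0, "tz": 0, "ax": 0, "ay": 0, "az": 0},
    {"fingers": 1, "tx": 0, "ty": 0, "tz": 0, "ax": 0, "ay": 0, "az": 0},
    {"fingers": 1, "tx": 0, "ty": 0, "tz": 0, "ax": 0, "ay": 0, "az": 0}
  ]
}}

```text
time_s: 21.0
tcp_pos: [0.5348, 0.1612, 0.0836]
ee_rot: [[0.001, 0.183, -0.983], [0.0, -0.983, -0.183], [-1.0, -0.0, -0.001]]
wrist_force: [-0.3, -0.5, 0.2]
gripper_width: 0.194
```

```bash
python3 - <<'E'
from h import *
from station import r
s=r.sense(); case=json.load(open("case.json")); a=case[2]
print(W2C(case,s["tcp_pos"])[0],s["wrist_force"],s["moment"],s["gripper_width"],s["time_s"])
plan(s,[(C2W(case,x)[0],a) for x in([-.0187,.0575,.0803],)])
E
```

```text
[-0.01856629  0.05796763  0.08356801] [-0.28673122 -0.51411533  0.21121216] [-0.05142081 -0.05315539  0.05822345] 0.19410538595467458 21.0
t [0.0044 0.0006 0.0002] a [ 0.     -0.0002  0.0001] rows>= 1.0
```

Lowering in half-millimetre steps towards contact.

{"method": "play_rows", "body": {
  "commands": [
    {"fingers": 1, "tx": 0.0012, "ty": 0.0006, "tz": 0, "ax": 0, "ay": 0, "az": 0},
    {"fingers": 1, "tx": 0.0024, "ty": 0.0006, "tz": 0, "ax": 0, "ay": 0, "az": 0},
    {"fingers": 1, "tx": 0.003, "ty": 0.0006, "tz": 0, "ax": 0, "ay": 0, "az": 0},
    {"fingers": 1, "tx": 0.0036, "ty": 0.0006, "tz": 0, "ax": 0, "ay": 0, "az": 0},
    {"fingers": 1, "tx": 0.0036, "ty": 0.0006, "tz": 0, "ax": 0, "ay": 0, "az": 0}
  ]
}}

```text
time_s: 21.42
tcp_pos: [0.5347, 0.1606, 0.0804]
ee_rot: [[-0.0, 0.183, -0.983], [-0.0, -0.983, -0.183], [-1.0, 0.0, 0.0]]
wrist_force: [0.1, 0.5, -0.2]
gripper_width: 0.199
```

{"method": "play_rows", "body": {
  "commands": [
    {"fingers": 1, "tx": 0.0004, "ty": 0, "tz": 0, "ax": 0, "ay": 0, "az": 0},
    {"fingers": 1, "tx": 0.0008, "ty": 0, "tz": 0, "ax": 0, "ay": 0, "az": 0},
    {"fingers": 1, "tx": 0.0008, "ty": 0, "tz": 0, "ax": 0, "ay": 0, "az": 0}
  ]
}}

```text
time_s: 21.67
tcp_pos: [0.5347, 0.1606, 0.0803]
ee_rot: [[0.0, 0.183, -0.983], [-0.0, -0.983, -0.183], [-1.0, 0.0, -0.0]]
wrist_force: [-2.0, -0.4, 4.2]
gripper_width: 0.194
```

```bash
python3 - <<'E'
from h import *
from station import r
s=r.sense(); print(s["tcp_pos"],s["wrist_force"],s["moment"],s["gripper_width"],s["time_s"])
E
```

```text
[0.53474565 0.16057005 0.08031282] [-2.02506508 -0.37233711  4.22897928] [-0.08503291  0.48305307 -0.04131435] 0.19376727230057547 21.6667
```

Contact is confirmed at the predicted height (4 N). I release and rise straight up.

{"method": "play_rows", "body": {
  "commands": [
    {"fingers": 0.4, "tx": -0.0005, "ty": 0, "tz": 0, "ax": 0, "ay": 0, "az": 0},
    {"fingers": 0.2, "tx": -0.0005, "ty": 0, "tz": 0, "ax": 0, "ay": 0, "az": 0},
    {"fingers": 0, "tx": -0.0005, "ty": 0, "tz": 0, "ax": 0, "ay": 0, "az": 0},
    {"fingers": 0, "tx": -0.0005, "ty": 0, "tz": 0, "ax": 0, "ay": 0, "az": 0},
    {"fingers": 0, "tx": -0.0005, "ty": 0, "tz": 0, "ax": 0, "ay": 0, "az": 0}
  ]
}}

```text
time_s: 22.08
tcp_pos: [0.5347, 0.1605, 0.08]
ee_rot: [[-0.0, 0.183, -0.983], [-0.0, -0.983, -0.183], [-1.0, 0.0, 0.0]]
wrist_force: [0.6, -0.1, -0.5]
gripper_width: 0.457
```

{"method": "play_rows", "body": {
  "commands": [
    {"fingers": 0, "tx": -0.015, "ty": 0, "tz": 0, "ax": 0, "ay": 0, "az": 0},
    {"fingers": 0, "tx": -0.045, "ty": 0, "tz": 0, "ax": 0, "ay": 0, "az": 0},
    {"fingers": 0, "tx": -0.09, "ty": 0, "tz": 0, "ax": 0, "ay": 0, "az": 0},
    {"fingers": 0, "tx": -0.14, "ty": 0, "tz": 0, "ax": 0, "ay": 0, "az": 0},
    {"fingers": 0, "tx": -0.19, "ty": 0, "tz": 0, "ax": 0, "ay": 0, "az": 0}
  ]
}}

```text
time_s: 22.5
tcp_pos: [0.5342, 0.1603, 0.2238]
ee_rot: [[-0.001, 0.183, -0.983], [-0.001, -0.983, -0.183], [-1.0, 0.001, 0.001]]
wrist_force: [0.4, 0.5, -0.0]
gripper_width: 0.496
```

{"method": "play_rows", "body": {
  "commands": [
    {"fingers": 0, "tx": -0.03, "ty": 0, "tz": 0.05, "ax": 0, "ay": 0, "az": 0},
    {"fingers": 0, "tx": -0.06, "ty": 0, "tz": 0.09, "ax": 0, "ay": 0, "az": 0},
    {"fingers": 0, "tx": -0.06, "ty": 0, "tz": 0.11, "ax": 0, "ay": 0, "az": 0},
    {"fingers": 0, "tx": -0.06, "ty": 0, "tz": 0.11, "ax": 0, "ay": 0, "az": 0},
    {"fingers": 0, "tx": -0.06, "ty": 0, "tz": 0.11, "ax": 0, "ay": 0, "az": 0}
  ]
}}

```text
time_s: 22.92
tcp_pos: [0.4532, 0.1454, 0.2683]
ee_rot: [[0.001, 0.184, -0.983], [0.001, -0.983, -0.184], [-1.0, -0.001, -0.001]]
wrist_force: [-0.4, -0.1, 0.1]
gripper_width: 0.504
```

```bash
python3 - <<'E'
from h import *
import pickle
from station import r,viewer
s=r.sense(); case=json.load(open("case.json")); a=case[2]
print(W2C(case,s["tcp_pos"])[0],s["wrist_force"],s["time_s"])
p=viewer.capture("wrist"); q=wristcam(p,s); sd=viewer.capture("side"); tp=viewer.capture("top"); pickle.dump((q,sd,tp),open("w8.pkl","wb"))
q5,sd5,tp5=pickle.load(open("w5.pkl","rb")); 
o=np.zeros((600,800,3),np.uint8); A=cv2.resize(p["image"][20:240,120:460,::-1],None,fx=1.6,fy=1.6,interpolation=cv2.INTER_CUBIC); o[:A.shape[0],:A.shape[1]]=A
B=cv2.resize(sd["image"][110:190,230:400,::-1],None,fx=2.9,fy=2.9,interpolation=cv2.INTER_CUBIC); o[360:360+B.shape[0],:B.shape[1]]=B
C=cv2.resize(tp["image"][80:320,160:430,::-1],None,fx=1,fy=1); o[360:600,500:770]=C
cv2.imwrite("pics/f1.png",o)
E
```

```text
[-0.10166429  0.0574577   0.26829416] [-0.42952679 -0.05490944  0.13341391] 22.9167
```

View pics/f1.png

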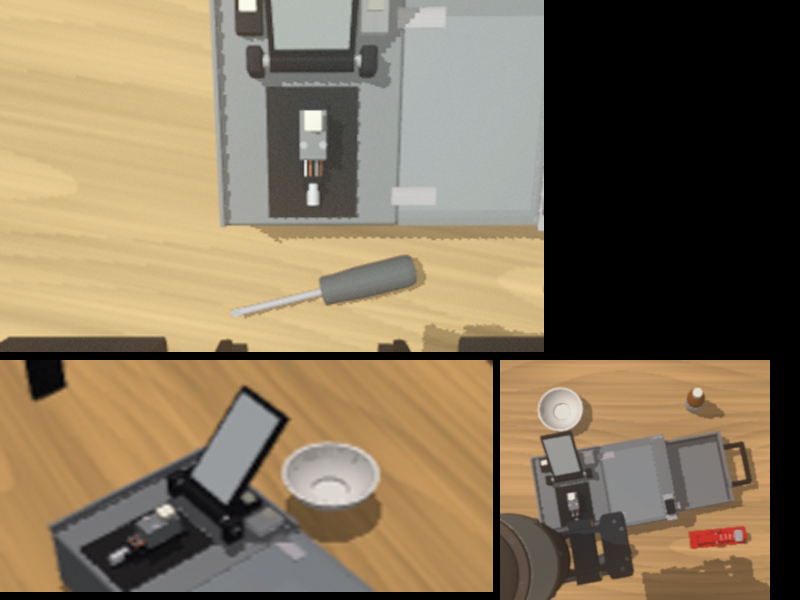

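The headshell lies in the middle of the pad, cartridge up and nose to the mirror. The mirror still leans back, and the bystanders are where they were. I now check the placement and the mirror angle numerically, since the earlier angle estimates differed.

```bash
python3 - <<'E'
from h import *
import pickle
from scipy.spatial.transform import Rotation as Ro
case=json.load(open("case.json"))
q8=pickle.load(open("w8.pkl","rb"))[0]; q5=pickle.load(open("w5.pkl","rb"))[0]; q7=pickle.load(open("w7.pkl","rb"))
c=lambda u,z:np.round(W2C(case,ray(q8,np.array(u)/1.6+[120,20],z))[0],4)
print("pad",c((268,87),.057),c((357,87),.057),c((268,217),.057),c((357,217),.057))
print("block",c((300,110),.077),c((327,110),.077),c((300,160),.077),c((327,160),.077),"guard",c((313,120),.082),"tail",c((313,206),.061))
im=q7["image"].astype(int).sum(2)
print("w7 rows",[ [int(x) for x in im[30:50,cc]] for cc in(290,330)]); print("w7 cols",im[43,260:276].tolist(),im[43,352:366].tolist())
# joint fit: per-image rotation correction + theta
K={"pl":[.015,.0875,.057],"pr":[.015,.0275,.057],"lr":[.075,.12,.055]}
o5=lambda u:np.array(u)/2+[100,0]; o7=lambda u:np.array(u)/1.25
ob=[(q5,{"pl":o5((345,321)),"pr":o5((478,321)),"lr":o5((260,181))},[(256.3,44.9),(342.7,44.9)]),
    (q7,{"pl":o7((349,206)),"pr":o7((438,206)),"lr":o7((292,111))},[o7((332,48)),o7((450,48))])]
def pt(th,y,b=.0035,r=.092): return np.array([.028+.002*0-r*np.cos(th)+b*np.sin(th),y,.068+r*np.sin(th)+b*np.cos(th)])
for sel in([0],[1],[0,1]):
  def f(v):
    out=[]
    for k,i in enumerate(sel):
        q,kn,me=ob[i]; q=dict(q); rv=v[2+5*k:5+5*k]; q["R"]=Ro.from_rotvec(rv).as_matrix()@q["R"]; q["t"]=Ro.from_rotvec(rv).as_matrix()@q["t"]+[*v[5+5*k:7+5*k],0]
        for n,u in kn.items(): out+=list(proj(q,C2W(case,np.array(K[n])))[0]-u)
        for y,u in zip((.026,-.026),me): out+=list(proj(q,C2W(case,pt(v[0],v[1]+y)))[0]-u)
        out+=list(rv/.006)+list(v[5+5*k:7+5*k]/.0015)
    return np.array(out)
  o=least_squares(f,np.r_[2.33,.0575,np.zeros(5*len(sel))],x_scale=np.r_[1,.01,np.full(5*len(sel),.01)])
  print(sel,np.degrees(o.x[0]),np.round(o.x[1:],4),np.round(o.fun,1))
E
```

```text
pad [0.0137 0.0855 0.057 ] [0.0137 0.028  0.057 ] [-0.0696  0.0872  0.057 ] [-0.0696  0.0262  0.057 ]
block [-0.0022  0.0644  0.077 ] [-0.0022  0.0478  0.077 ] [-0.032   0.0646  0.077 ] [-0.032   0.0476  0.077 ] guard [-0.0085  0.0564  0.082 ] tail [-0.0618  0.0564  0.061 ]
w7 rows [[510, 498, 546, 536, 527, 521, 527, 537, 352, 255, 250, 260, 255, 260, 274, 269, 263, 241, 251, 249], [720, 638, 481, 430, 438, 433, 422, 388, 294, 276, 277, 271, 269, 276, 279, 271, 269, 255, 261, 251]]
w7 cols [587, 586, 583, 585, 519, 362, 244, 233, 242, 233, 234, 234, 249, 244, 242, 245] [272, 265, 262, 259, 267, 270, 261, 260, 253, 435, 525, 529, 529, 531]
[0] 132.78995908145706 [ 0.0579 -0.0007  0.001  -0.0033  0.0001  0.0002] [-1.   0.4 -0.1  0.2  1.  -0.6 -0.1  0.1  0.1 -0.1 -0.1  0.2 -0.5  0.1
  0.1]
[1] 132.6011746505214 [ 0.0579 -0.0019  0.0004 -0.0023  0.0001  0.0004] [-1.2  0.3  0.1  0.1  1.1 -0.1 -1.2 -0.   1.2 -0.3 -0.3  0.1 -0.4  0.1
  0.2]
[0, 1] 132.69069222659303 [ 0.0579 -0.0008  0.001  -0.0033  0.0002  0.0001 -0.0017  0.0005 -0.0023
  0.0001  0.0004] [-1.   0.3 -0.1  0.1  1.  -0.6 -0.2  0.2  0.1 -0.1 -0.1  0.2 -0.6  0.1
  0.1 -1.2  0.3  0.1  0.2  1.  -0.  -1.1 -0.1  1.2 -0.3 -0.3  0.1 -0.4
  0.1  0.3]
```

```bash
python3 -c "
from station import job,r
print(r.sense()['time_s'],job.finish_job())"
```

```text
the job is handed in; nothing more can be done
23.0667 None
```

The job is handed in at 23.1 s. The headshell lies on the pad facing the mirror, which holds its lean by itself. It reads 2 to 3° short of 45° on camera, and I did not correct it.

**Steps, in order:**
1. Slid the lock about 23 mm to free the drawer.
2. Drew the drawer to its stop, about 104 mm.
3. Swung the mirror back in two grips and let go.
4. Gripped the headshell across its cartridge block and lifted it out.
5. Lowered it onto the pad until it touched (about 4 N), opened the fingers and withdrew. The robot now touches nothing.

**Last checks:**
- **Headshell:** it is within about 1 mm of the pad's middle, cartridge up, with its nose pointing straight at the mirror.
- **Bystanders:** the dish, gauge, screwdriver and bottle look unmoved.
- **Mirror staying put:** two close camera views, before and after I fetched the headshell, gave the same angle to within 0.2°.
- **Mirror angle, where the checks disagree:** the gripper's position at release put the opening angle at 135.4°, against the 135° asked. The close views put it at about 132.7°. A coarse early side view said 128°, but one pixel is a large error there. My best estimate is 133 to 135°. By the time of the last angle check the headshell was already on the pad. I left the mirror alone because moving it then would have broken your order.

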